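# Free a ribbon roll from its sprung spindle seat

## Robot

A 6-joint arm with a two-finger parallel gripper is mounted at the origin on a cart in front of the work surface, level with it; the furniture and walls round the work are solid. World frame = base frame: x ahead of the robot, y to its left, z up, the work surface at z = 0. Lengths are in mm, angles in rad, forces in N, time in s.
With the tool pointing down it reaches from about 325 to 1000 mm from the base axis. Payload 5.1 kg.
Tool frame: the origin (TCP) lies at the very end of the fingers, on their centre line; the grasp point (between the pads) lies 19 mm behind it; z points along the fingers, y is the line along which they close (so a half turn about z gives the same grasp; the last joint's range is limited). The gripper opens to 85 mm and grips with 20 to 120 N. Pads are 22 mm wide; open, the fingers measure 114 mm over their backs; the gripper's body (76 mm by 85 mm) begins 54 mm behind the grasp point. The pads swing forward as they close: fully open they stand 13 mm farther back than shut.
Start: joints at [1.108, 0.124, 1.65, -0, 1.367, -0.083], TCP at [240.997, 603.66, 231.322] pointing down, gripper open.
Joint ranges: [-2.61, 2.61], [-1.02, 2.33], [0.03, 2.71], [-1.35, 4.49], [0.32, 2.68], [-2.91, 2.91]. Speed limits (rad/s): [2.57, 2.57, 3.14, 3.14, 3.14, 3.14].

## Interface

Orientations are given as a rotation vector (axis times angle).
In Python, from station import robot, cams gives the robot as it stands.
- The arm moves only by the tool send_rows, never from a script. Its argument "rows" is a list of rows, each an object of numbers: "dx", "dy", "dz": the shift along the tool's x, y, z in m; "ax", "ay", "az": the turn, a rotation vector about the tool's x, y, z in degrees; "hand": the closure in counts, from 0 (fully open) to 255 (shut). In form: [{"dx": .., "dy": .., "dz": .., "ax": .., "ay": .., "az": .., "hand": ..}, ...]. A call has 1 to 12 rows; each row is the pose to reach, as a shift and turn from the pose commanded when the call began, along the tool's axes at that moment; what a row does not reach only later rows make up. A row lasts 1/10 s, in which the tool goes at most 50 mm and 8.59 degrees, less where a joint would pass 70% of its speed; a pose out of reach is approached as far as the arm can. A call with a gripper value outside its range is refused whole. The fingers move at their own pace and stop on an object; "newtons" is the grip in N (left out, the last holds). Time passes only in rows, so rows that repeat a pose let the fingers close. It gives the time, the measured TCP pose, the force, the opening and the grip force at its end, in the units of the state.
- robot.get_state(): the state, without advancing time (a new reading comes with each control period).
- cams.read_camera(name): name is "scene" or "top" or "wrist"; returns a dict with "pixels" (400x640x3 uint8, red, green, blue), "z_map" (400x640 float32, mm along the optical axis (not along the pixel's ray), 0 where there is no reading), "K" (3x3 intrinsics, pixels), "k1" (the pictures are not rectified: a ray, as slopes to the right and down, at radius r is drawn at 1 + k1 r^2 times it, then the intrinsics apply), "R" (3x3) and "t" (3): a world point X has camera coordinates R X + t; the wrist camera has in their place "mount" (4x4, takes a point from camera to tool coordinates, whose origin is the TCP and whose axes are the flange's). Camera axes: x right, y down, z forward; pixel columns grow to the right and rows downward; lengths in mm; the calibration is good to about 2 mm. A picture is of the moment at which its call begins: read the wrist's pose just before it.
- robot.close_job(): hands the job in; it is judged then, once.
The state is a dict: "time_s": time; "joints": joint angles; "dq": joint speeds; "joint_torque": joint torques, N m; "eef_pos": TCP position; "orientation": TCP orientation; "ft_force": force on the tool from outside, world axes, zero at the start; "wrist_torque": the same for the moment, N m; "finger_gap": finger opening in mm; "gripper_force": force on a finger pad.
Only numpy, scipy, OpenCV 4.12 (cv2) and the standard library are available. Lean on these libraries where they do the work, as an engineer would, in place of code of your own. Each camera call takes 0.05 s, during which the arm holds its last target. There are 200 camera calls.

## Task

The ribbon roll sits in the dispenser on a spindle whose right-hand end is a sprung pin. With the forked tool, gently press the pin's collar back towards the roll until the pin is out of its hole, lift that end, let the pin spring out and rest on top of the right cheek, and lay the fork down again on the table. Then draw the roll with its spindle out of the left cheek and set it down gently in the plywood tray, standing on its rims, without forcing anything or disturbing the things around.

Things in the scene. Friction and masses are not known exactly. Their poses are not given: they have to be found in the camera images.
- dispenser: ribbon dispenser, fixed to the table: wooden foot 130 (x) x 204 (y) x 12 mm, two grey steel cheeks 44 (x) x 12 (y) mm, inner faces at y +68 (left) and -77 mm (right). Origin on the table under the spindle axis; x away from its open front, y to its left, z up. Spindle axis along y at x 0, z 72 mm. Aluminium tear-off bar across the front at x -64, y 0 to 70, top z 34 mm
- pin_hole (a point): mouth of the blind hole for the sprung pin in the right cheek's inner face, at dispenser (0, -77, 73.5) mm, same axes; hole 10 mm wide, 8 mm deep, the seated pin lies on its bottom edge. The fork goes into the gap between the pin's collar (its face 21 mm to the left of this point) and the cheek
- pin_rest (a point): middle of the right cheek's flat top, at dispenser (0, -83, 85.5) mm: the freed pin is to lie here, between two horns (gap 20 mm in x, tops 6 mm higher), its axis then 3.5 mm over this point the spindle tilted by about 0.11 rad and spindle_end 13 mm above its seated height
- stub_hole (a point): inner mouth of the left cheek's through hole (10 mm wide), at dispenser (0, 68, 73.5) mm. The spindle's plain stub (12 mm long) sits in it; it allows some 0.17 rad of tilt
- roll_center (a point): centre of the white ribbon spool, diameter 100, width 50 mm along y; gripped across its rims from above at the top. One loose piece of about 0.16 kg with its spindle. y axis = spindle axis towards the left stub; x and z may be turned about it. Seated at dispenser (0, 27, 72) mm
- stub_root (a point): shoulder at the left end of the spindle (diameter 15), 41 mm along y from roll_center, where the stub (diameter 7, tapering to 5, 12 mm long, to the left) begins; seated it bears on the left cheek. The stub must travel 12 mm or more along its -y to leave that cheek
- spindle_end (a point): right end of the spindle's tube (diameter 16), 70.5 mm along -y from roll_center. Beyond it along -y: 8.5 mm gap, pin collar (diameter 18, 4 mm thick), pin (diameter 7, 29 mm long, last 8 in the hole). Pressing the collar takes 2 N at first, 4.8 N at 8 mm (pin out of its hole), 5 N at 8.5 mm, where it meets the tube: hard stop. Lifting tilts the collar and raises the load unless the fork eases back 1 to 1.5 mm
- fork_grip (a point): grip point of the loose forked tool, on the axis of its square wooden handle (22 x 22 mm, from 70 mm behind this point to 16 mm ahead, then a brass ferrule to 30 mm), 11 mm over the table. x points to the prongs, z up. About 0.09 kg
- fork_ferrule (a point): front end of the fork's ferrule, 30 mm ahead of fork_grip, same axes; from here a steel blade 5 mm thick (y), 21 mm high runs 48 mm forward. Its two prongs lie one above the other: slot 10 mm high (z), from 24 to 41 mm ahead of this point, then flaring to 15 mm. Use has bent the blade up to 0.15 rad to the left or right, which is not measured: the slot may be 5 mm off the handle's line
- tray: plywood tray, fixed, 142 (x) x 212 (y) x 32 mm outside, walls and floor 6 mm, with two low battens along y on its floor (8 mm high, 56 mm apart) that keep a spool from rolling. Origin: centre of its underside, z up. The roll stands between the battens, spindle along y, either way round, spool centre 56 mm over the table, about 29 mm off the middle along y so that the spindle (165 mm) fits between the walls
- tape_roll: roll of clear tape, bystander behind the dispenser; leave alone
- small_spool: small ribbon spool, bystander flat, right behind the dispenser; leave alone
- pail: zinc pail, bystander at the back; leave alone
- tags: tag stack, bystander between the dispenser and the box; leave alone
- snips: secateurs, bystander left of the dispenser; leave alone
- pen: marker, bystander right of the fork, near the front edge; leave alone
There are look-alikes about, which are no part of the job. Of the things shaped like the part that bears fork_grip, the wooden one is meant.

How it is judged:
By the outcome, as a careful person would: the job done as asked, in the order asked, and still so for the second after the job is handed in, with the robot touching nothing.
It also fails if it takes over 72 s, if anything falls off the work surface, if the arm or the gripper's body presses on something with over 40 N, if the wrist force passes 120 N, or if a joint passes its speed limit or range.

## Working session

There is one attempt and no reset: what is moved stays moved. The work goes in short steps, Python scripts to look and compute and a tool call to move; the robot and the scene stay as the last step left them, time stands still between calls to the robot, and variables do not carry over. Pictures are saved under pics/ and viewed, at most 10 in all, crops included, and the job is handed in when it is done.

Besides the shell and the picture viewer there is one more tool, called as name(argument=value, ...), one argument or row to a line, values as JSON. send_rows: Moves the arm, as the interface text tells. Its arguments: {"type":"object","properties":{"rows":{"type":"array"},"newtons":{"type":"number"}},"required":["rows"]}

```bash
ls; mkdir -p pics; cat > h.py <<'E'
import numpy as np, cv2
from station import robot, cams
from scipy.spatial.transform import Rotation as Ro
def cam(n):
    s=robot.get_state(); c=cams.read_camera(n)
    if n=='wrist':
        T=np.eye(4); T[:3,:3]=Ro.from_rotvec(s['orientation']).as_matrix(); T[:3,3]=s['eef_pos']
        M=T@np.array(c['mount']); c['R']=M[:3,:3].T; c['t']=-c['R']@M[:3,3]
    c['R']=np.array(c['R']);c['t']=np.array(c['t']);c['K']=np.array(c['K'])
    return c
def slopes(c,uv):
    uv=np.atleast_2d(np.asarray(uv,float)); K=c['K']
    d=np.stack([(uv[:,0]-K[0,2])/K[0,0],(uv[:,1]-K[1,2])/K[1,1]],1); r=d.copy()
    for _ in range(20): r=d/(1+c['k1']*(r**2).sum(1,keepdims=True))
    return r
def plane(c,uv,z):
    s=slopes(c,uv); D=np.c_[s,np.ones(len(s))]@c['R']; o=-c['R'].T@c['t']
    return o+D*((z-o[2])/D[:,2])[:,None]
def depth(c,uv):
    uv=np.atleast_2d(uv); s=slopes(c,uv); z=c['z_map'][uv[:,1].astype(int),uv[:,0].astype(int)]
    return (np.c_[s,np.ones(len(s))]*z[:,None]-c['t'])@c['R']
def cloud(c):
    v,u=np.mgrid[0:400,0:640]; P=depth(c,np.c_[u.ravel(),v.ravel()]).reshape(400,640,3); P[c['z_map']==0]=np.nan; return P
def proj(c,X):
    q=np.atleast_2d(X)@c['R'].T+c['t']; s=q[:,:2]/q[:,2:]; s=s*(1+c['k1']*(s**2).sum(1,keepdims=True))
    return s*[c['K'][0,0],c['K'][1,1]]+c['K'][:2,2]
def save(c,n,crop=None,f=1):
    im=c['pixels'][:,:,::-1]
    if crop: x0,y0,x1,y1=crop; im=im[y0:y1,x0:x1]
    cv2.imwrite('pics/'+n+'.png',cv2.resize(im,None,fx=f,fy=f,interpolation=cv2.INTER_CUBIC))
E
python3 - <<'E'
from h import *
import pickle
print(robot.get_state())
a=cam('top');b=cam('scene'); pickle.dump((a,b),open('first.pkl','wb'))
im=np.vstack([a['pixels'],b['pixels']])[:,:,::-1]
cv2.imwrite('pics/a.png',cv2.resize(im,None,fx=.75,fy=.75,interpolation=cv2.INTER_AREA))
save(a,'top');save(b,'scene')
for c in(a,b): print(c['K'],c['k1'],-c['R'].T@c['t'],c['R'])
E
```

```text
pics
{'time_s': 0.0, 'joints': array([ 1.10839232e+00,  1.24502056e-01,  1.65166831e+00, -3.41385490e-05,
        1.36750914e+00, -8.26083791e-02]), 'dq': array([-0.00086735,  0.00041741,  0.00129317, -0.00023529, -0.00082638,
        0.00160964]), 'joint_torque': array([-2.02789190e-03, -4.23637927e+01, -3.65442717e+01, -2.47731596e-04,
        7.00408942e-03, -1.30503591e-05]), 'eef_pos': array([240.74174398, 603.11568208, 230.058359  ]), 'orientation': array([-0.59289154, -3.08459843,  0.00317066]), 'ft_force': array([ 0.80316916, -0.74538725, -0.51003473]), 'wrist_torque': array([-0.02439117, -0.00784867,  0.03433913]), 'gripper_force': 0.0, 'finger_gap': 85.5652000580411}
[[380.8119427    0.         316.85049884]
 [  0.         380.8119427  200.21333655]
 [  0.           0.           1.        ]] -0.0007305372151232213 [ 377.75569      -2.69173273 1087.19582378] [[-1.73459939e-02 -9.99843871e-01 -3.36891578e-03]
 [-9.79231544e-01  1.76689355e-02 -2.01973742e-01]
 [ 2.02001733e-01 -2.04486684e-04 -9.79385143e-01]]
[[394.46214507   0.         318.94184084]
 [  0.         394.46214507 202.89022622]
 [  0.           0.           1.        ]] -0.04957671856983151 [-146.99907869 -562.18875013 1017.09981401] [[ 0.61955224 -0.78495414  0.00141898]
 [-0.55946265 -0.44284183 -0.70063732]
 [ 0.55059655  0.43328756 -0.71351617]]
```

View pics/top.png

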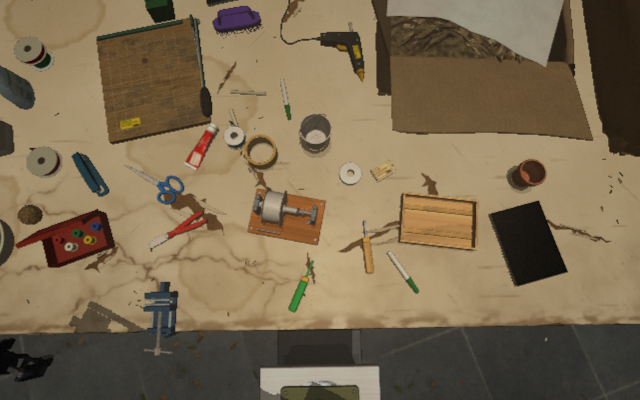

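View pics/scene.png

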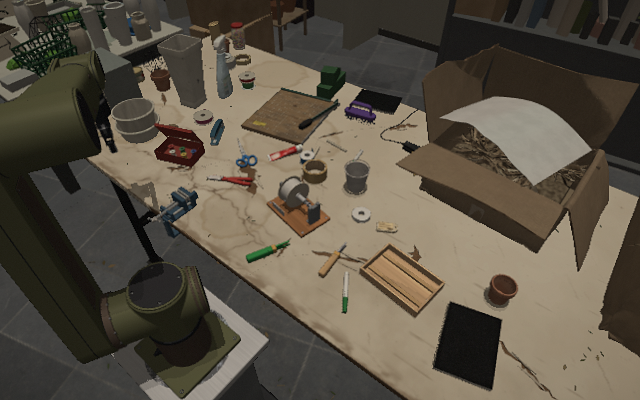

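Top view: the dispenser is at (287,213) with the roll at (272,206). There are two fork-shaped tools: one with a wooden handle at (367,247) and one with a green handle at (301,286). The task names the wooden one. The tray is at (438,221). I'll confirm this in a crop and take coarse measurements.

```bash
python3 - <<'E'
from h import *
import pickle
a,b=pickle.load(open('first.pkl','rb'))
save(a,'crop1',(240,180,490,310),3.2)
P=cloud(a)
hsv=cv2.cvtColor(a['pixels'],cv2.COLOR_RGB2HSV)
for n,uv in dict(forkback=(370,270),forkfront=(364,222),roll=(272,205),cheekR=(316,215),trayc=(438,221)).items():
    print(n,depth(a,[uv]).round(0),plane(a,[uv],0).round(0))
# heights
def rng(name,x0,y0,x1,y1,zmin,zmax):
    Q=P[y0:y1,x0:x1].reshape(-1,3);Q=Q[(Q[:,2]>zmin)&(Q[:,2]<zmax)]
    r=cv2.minAreaRect(Q[:,:2].astype(np.float32)); print(name,len(Q),r,Q[:,2].max().round())
rng('tray rim',390,185,490,260,22,45); rng('fork',350,215,380,280,12,40); rng('roll',245,180,340,250,95,140); rng('foot',235,175,345,255,7,18)
c=cams.read_camera('wrist');print(np.array(c['mount']).round(3),c['K'],c['k1'])
E
```

```text
forkback [[ 399. -146.   23.]] [[ 399. -149.    0.]]
forkfront [[ 533. -135.   20.]] [[ 535. -138.    0.]]
roll [[568. 114. 113.]] [[590. 128.   0.]]
cheekR [[556.   0.  17.]] [[558.   0.   0.]]
trayc [[ 534. -349.    7.]] [[ 535. -351.    0.]]
tray rim 696 ((532.284423828125, -343.627197265625), (213.08303833007812, 142.8086700439453), 82.48868560791016) 40.0
fork 325 ((464.1560363769531, -138.8150634765625), (147.41632080078125, 22.66330909729004), 4.775046348571777) 28.0
roll 520 ((573.1057739257812, 124.59376525878906), (69.56373596191406, 85.10450744628906), 78.91865539550781) 124.0
foot 2060 ((591.7326049804688, 56.187782287597656), (248.7965850830078, 213.7139892578125), 78.64425659179688) 18.0
[[-1.00000e-03 -9.64000e-01 -2.67000e-01  6.66160e+01]
 [ 1.00000e+00 -1.00000e-03 -0.00000e+00 -2.55000e-01]
 [-0.00000e+00 -2.67000e-01  9.64000e-01 -1.42909e+02]
 [ 0.00000e+00  0.00000e+00  0.00000e+00  1.00000e+00]] [[296.15274369   0.         323.6975765 ]
 [  0.         296.15274369 196.96048642]
 [  0.           0.           1.        ]] -0.050736063849904124
```

View pics/crop1.png

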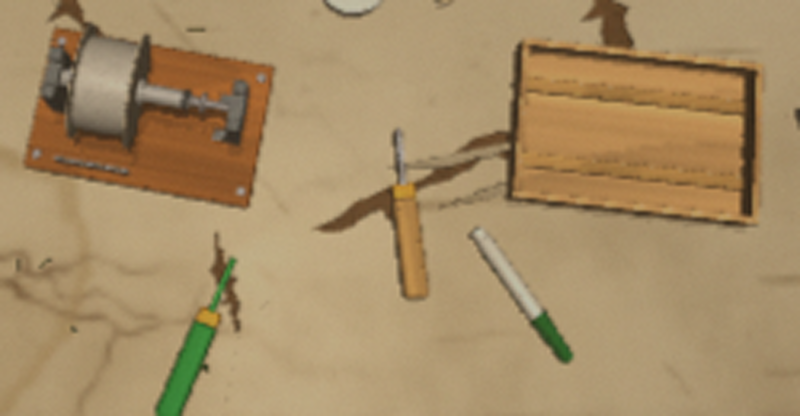

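The crop confirms it. The wooden-handled fork has its ferrule at crop (403,190) and blade tip at (398,130). The other tool, at crop (190,360), has a green handle and isn't part of the job. Next I'll move the wrist camera over the dispenser.

send_rows(
  rows=[
    {"dx": -0.44, "dy": -0.43, "dz": 0, "az": -11},
    {"dx": -0.44, "dy": -0.43, "dz": 0, "az": -11},
    {"dx": -0.44, "dy": -0.43, "dz": 0, "az": -11},
    {"dx": -0.44, "dy": -0.43, "dz": 0, "az": -11},
    {"dx": -0.44, "dy": -0.43, "dz": 0, "az": -11},
    {"dx": -0.44, "dy": -0.43, "dz": 0, "az": -11},
    {"dx": -0.44, "dy": -0.43, "dz": 0, "az": -11},
    {"dx": -0.44, "dy": -0.43, "dz": 0, "az": -11},
    {"dx": -0.44, "dy": -0.43, "dz": 0, "az": -11},
    {"dx": -0.44, "dy": -0.43, "dz": 0, "az": -11},
    {"dx": -0.44, "dy": -0.43, "dz": 0, "az": -11},
    {"dx": -0.44, "dy": -0.43, "dz": 0, "az": -11},
  ],
)

```text
invalid input
```

send_rows(
  rows=[
    {"dx": 0, "dy": 0, "dz": 0},
    {"dx": 0, "dy": 0, "dz": 0},
    {"dx": 0, "dy": 0, "dz": 0},
    {"dx": 0, "dy": 0, "dz": 0},
  ],
)

```text
invalid input
```

send_rows(
  rows=[
    {"dx": -0.44, "dy": -0.43, "dz": 0, "ax": 0, "ay": 0, "az": -11, "hand": 0},
    {"dx": -0.44, "dy": -0.43, "dz": 0, "ax": 0, "ay": 0, "az": -11, "hand": 0},
    {"dx": -0.44, "dy": -0.43, "dz": 0, "ax": 0, "ay": 0, "az": -11, "hand": 0},
    {"dx": -0.44, "dy": -0.43, "dz": 0, "ax": 0, "ay": 0, "az": -11, "hand": 0},
    {"dx": -0.44, "dy": -0.43, "dz": 0, "ax": 0, "ay": 0, "az": -11, "hand": 0},
    {"dx": -0.44, "dy": -0.43, "dz": 0, "ax": 0, "ay": 0, "az": -11, "hand": 0},
    {"dx": -0.44, "dy": -0.43, "dz": 0, "ax": 0, "ay": 0, "az": -11, "hand": 0},
    {"dx": -0.44, "dy": -0.43, "dz": 0, "ax": 0, "ay": 0, "az": -11, "hand": 0},
    {"dx": -0.44, "dy": -0.43, "dz": 0, "ax": 0, "ay": 0, "az": -11, "hand": 0},
    {"dx": -0.44, "dy": -0.43, "dz": 0, "ax": 0, "ay": 0, "az": -11, "hand": 0},
    {"dx": -0.44, "dy": -0.43, "dz": 0, "ax": 0, "ay": 0, "az": -11, "hand": 0},
    {"dx": -0.44, "dy": -0.43, "dz": 0, "ax": 0, "ay": 0, "az": -11, "hand": 0},
  ],
)

```text
time_s: 1.35
eef_pos: [484.3, 53.1, 231.3]
orientation: [0.295, 3.127, 0.0]
ft_force: [0.9, 0.0, 0.6]
finger_gap: 85.7
gripper_force: 0.0
```

send_rows(
  rows=[
    {"dx": 0, "dy": 0, "dz": 0, "ax": 0, "ay": 0, "az": 0, "hand": 0},
    {"dx": 0, "dy": 0, "dz": 0, "ax": 0, "ay": 0, "az": 0, "hand": 0},
  ],
)

```text
time_s: 1.55
eef_pos: [484.0, 54.1, 230.9]
orientation: [-0.299, -3.126, -0.001]
ft_force: [-0.4, 0.1, -1.2]
finger_gap: 85.1
gripper_force: 0.0
```

```bash
python3 - <<'E'
from h import *
import pickle
s=robot.get_state();print(s['time_s'],s['eef_pos'],s['orientation'])
c=cam('wrist');pickle.dump(c,open('w1.pkl','wb'));save(c,'w1',f=1.25)
P=cloud(c); 
for lo,hi in((8,16),(85,95),(105,130)):
    m=(P[...,2]>lo)&(P[...,2]<hi);print(lo,m.sum(),P[m].mean(0).round(1),np.percentile(P[m],[1,99],axis=0).round(0))
E
```

```text
1.55 [484.04727754  54.05136031 230.90875029] [-2.99005035e-01 -3.12625147e+00 -5.03808064e-04]
8 17705 [538.7  43.1  12.2] [[ 351. -443.    8.]
 [ 820.  459.   16.]]
85 1172 [552.6  85.9  89.5] [[524.  -0.  85.]
 [619. 169.  95.]]
105 1656 [568.1 108.4 110.9] [[538.  86. 105.]
 [598. 144. 122.]]
```

View pics/w1.png

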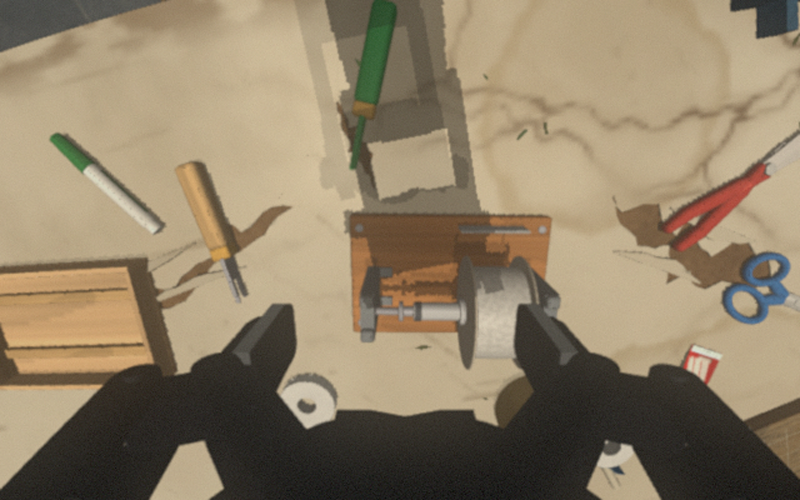

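The picture is from above, with up pointing to the base. The foot spans (350,213)-(551,330), the right cheek is at (375,300), the collar at (403,311), the tube at (440,312) and the roll at (497,315). The fork's handle runs from (190,165) to (222,255) and its prong tips are at (240,300). Now I'll measure them.

```bash
python3 - <<'E'
from h import *
import pickle
c=pickle.load(open('w1.pkl','rb'));P=cloud(c)
hsv=cv2.cvtColor(c['pixels'],cv2.COLOR_RGB2HSV)
# foot mask
print([tuple(hsv[int(v/1.25),int(u/1.25)]) for u,v in((400,240),(355,250),(300,200),(520,250),(200,190),(221,256),(233,280),(100,300))])
m=((hsv[...,0]<14)&(hsv[...,1]>120)&(hsv[...,2]>50)).astype(np.uint8); m[:,:260]=0;m[:160]=0;m[:,460:]=0;m[280:]=0
n,l,st,_=cv2.connectedComponentsWithStats(m);k=1+st[1:,4].argmax();m=(l==k);print(st[k])
v,u=np.nonzero(m)
# edges: front = min v per col, right = min u per row
cols=np.arange(290,430);fr=np.array([[x,np.nonzero(m[:,x])[0].min()-.5] for x in cols if m[:,x].any()])
rows=np.arange(180,255);ri=np.array([[np.nonzero(m[y])[0].min()-.5,y] for y in rows if m[y].any()])
le=np.array([[np.nonzero(m[y])[0].max()+.5,y] for y in np.arange(178,215) if m[y].any()])
def line(px,z):
    Q=plane(c,px,z)[:,:2]
    for _ in range(4):
        mu=Q.mean(0);d=np.linalg.svd(Q-mu)[2][0];r=(Q-mu)@[-d[1],d[0]];Q=Q[abs(r)<max(1,2*r.std())]
    return mu,d,r.std(),len(Q)
for nm,e in(('front',fr),('right',ri),('left',le)):
    mu,d,s,k=line(e,12);print(nm,mu.round(1),d.round(4),np.degrees(np.arctan2(d[1],d[0])).round(2),s.round(2),k)
# cheek right region cloud
sel=P[200:280,280:320];q=sel[(sel[...,2]>78)&(sel[...,2]<97)];print('cheekR',len(q),q.mean(0),cv2.minAreaRect(q[:,:2].astype(np.float32)))
np.save('q.npy',q)
E
```

```text
[(np.uint8(14), np.uint8(131), np.uint8(101)), (np.uint8(14), np.uint8(139), np.uint8(162)), (np.uint8(18), np.uint8(66), np.uint8(201)), (np.uint8(14), np.uint8(141), np.uint8(163)), (np.uint8(17), np.uint8(121), np.uint8(185)), (np.uint8(18), np.uint8(155), np.uint8(205)), (np.uint8(17), np.uint8(42), np.uint8(109)), (np.uint8(17), np.uint8(121), np.uint8(194))]
[316 230  24  12  90]
front [565.1  43. ] [0.1319 0.9913] 82.42 1.85 24
right [567.5  32.7] [-0.2474  0.9689] 104.32 4.01 12Traceback (most recent call last):
  File "<stdin>", line 20, in <module>
  File "<stdin>", line 15, in line
  File "h.py", line 17, in plane
    s=slopes(c,uv); D=np.c_[s,np.ones(len(s))]@c['R']; o=-c['R'].T@c['t']
  File "h.py", line 13, in slopes
    d=np.stack([(uv[:,0]-K[0,2])/K[0,0],(uv[:,1]-K[1,2])/K[1,1]],1); r=d.copy()
                 ~~^^^^^
IndexError: index 0 is out of bounds for axis 1 with size 0
```

```bash
cat > m1.py <<'E'
from h import *
import pickle
c=pickle.load(open('w1.pkl','rb'));P=cloud(c)
hsv=cv2.cvtColor(c['pixels'],cv2.COLOR_RGB2HSV)
m=((hsv[...,0]<=16)&(hsv[...,1]>105)).astype(np.uint8); m[:,:260]=0;m[:160]=0;m[:,460:]=0;m[280:]=0
n,l,st,_=cv2.connectedComponentsWithStats(m);k=1+st[1:,4].argmax();m=(l==k);print(st[k])
def line(Q):
    Q=np.array(Q)[:,:2]
    for _ in range(5):
        mu=Q.mean(0);d=np.linalg.svd(Q-mu)[2][0];r=(Q-mu)@[-d[1],d[0]];Q=Q[abs(r)<max(.8,2*r.std())]
    return mu,d,r.std(),len(Q)
def edge(a): return [p for p in a]
fr=[[x,np.nonzero(m[:,x])[0].min()-.5] for x in range(290,430)]
ri=[[np.nonzero(m[y])[0].min()-.5,y] for y in range(178,255)]
le=[[np.nonzero(m[y])[0].max()+.5,y] for y in range(178,215)]
ba=[[x,np.nonzero(m[:,x])[0].max()+.5] for x in range(305,360)]
for nm,e in(('front',fr),('right',ri),('left',le),('back',ba)):
    mu,d,s,k=line(plane(c,e,12));print(nm,mu.round(1),np.degrees(np.arctan2(d[1],d[0])).round(2),s.round(2),k)
sel=P[200:280,280:316];q=sel[(sel[...,2]>78)&(sel[...,2]<97)];print('cheekR',len(q),q.mean(0),cv2.minAreaRect(q[:,:2].astype(np.float32)))
sel=P[220:275,312:370];q=sel[(sel[...,2]>72)&(sel[...,2]<90)];print('tube',len(q),q.mean(0),line(q))
# fork
m=((abs(hsv[...,0].astype(int)-17)<=2)&(hsv[...,1]>90)).astype(np.uint8); m[:120]=0;m[:,:130]=0;m[210:]=0;m[:,195:]=0
n,l,st,_=cv2.connectedComponentsWithStats(m);k=1+st[1:,4].argmax();m=(l==k);print(st[k])
v,u=np.nonzero(m);Q=plane(c,np.c_[u,v],22)[:,:2]
mu,d,s,k=line(Q);d=d*np.sign(d[0]);t=(Q-mu)@d;w=(Q-mu)@[-d[1],d[0]]
print('fork handle',mu,np.degrees(np.arctan2(d[1],d[0])),np.percentile(t,[0,.5,99.5,100]),np.percentile(w,[1,99]))
save(c,'forkw',(130,110,240,270),3.5)
E
python3 m1.py
```

```text
[ 281  172  160   93 7914]
front [493.5  97.4] 78.5 0.34 131
right [529.8 -11.4] -12.13 0.33 74
left [543.5 191.2] -11.43 0.39 37
back [581.5  48.8] 85.44 1.05 45
cheekR 506 [549.63568606   8.17943385  87.60001315] ((551.30908203125, 7.425727844238281), (12.101981163024902, 43.99895477294922), 78.73675537109375)
tube 730 [560.47703702  60.9853763   77.71511158] (array([559.69070532,  60.34477944]), array([0.16761993, 0.98585169]), np.float64(3.6160899441380647), 663)
[ 140  130   55   80 1813]
fork handle [ 442.58672938 -136.18369064] 5.484550922355207 [-48.89266704 -47.82181333  48.89714763  50.24834459] [-14.04766813  23.16467949]
```

View pics/forkw.png

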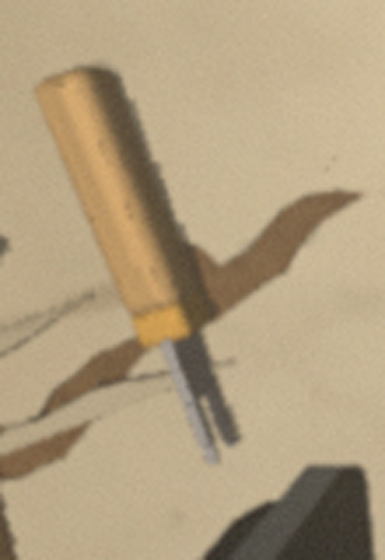

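The crop shows the handle axis running from (90,90) to (165,330), the blade from (165,345) to (212,460), and the slot end near the tip. Next I'll go above the fork.

send_rows(
  rows=[
    {"dx": -0.015, "dy": -0.189, "dz": 0.08, "ax": 0, "ay": 0, "az": -16, "hand": 0},
    {"dx": -0.015, "dy": -0.189, "dz": 0.08, "ax": 0, "ay": 0, "az": -16, "hand": 0},
    {"dx": -0.015, "dy": -0.189, "dz": 0.08, "ax": 0, "ay": 0, "az": -16, "hand": 0},
    {"dx": -0.015, "dy": -0.189, "dz": 0.08, "ax": 0, "ay": 0, "az": -16, "hand": 0},
    {"dx": -0.015, "dy": -0.189, "dz": 0.08, "ax": 0, "ay": 0, "az": -16, "hand": 0},
    {"dx": -0.015, "dy": -0.189, "dz": 0.08, "ax": 0, "ay": 0, "az": -16, "hand": 0},
    {"dx": -0.015, "dy": -0.189, "dz": 0.08, "ax": 0, "ay": 0, "az": -16, "hand": 0},
    {"dx": -0.015, "dy": -0.189, "dz": 0.08, "ax": 0, "ay": 0, "az": -16, "hand": 0},
  ],
)

```text
time_s: 2.4
eef_pos: [464.4, -131.9, 152.3]
orientation: [-0.147, 3.136, -0.0]
ft_force: [-0.3, 0.2, 0.5]
finger_gap: 85.2
gripper_force: 0.0
```

```bash
python3 - <<'E'
from h import *
import pickle
s=robot.get_state();print(s['time_s'],s['eef_pos'],s['orientation'])
c=cam('wrist');pickle.dump(c,open('w2.pkl','wb'));save(c,'w2',(200,60,440,340),2.1)
E
```

```text
2.4 [ 464.37431821 -131.88517046  152.32499135] [-1.47483002e-01  3.13649218e+00 -4.29016872e-04]
```

View pics/w2.png

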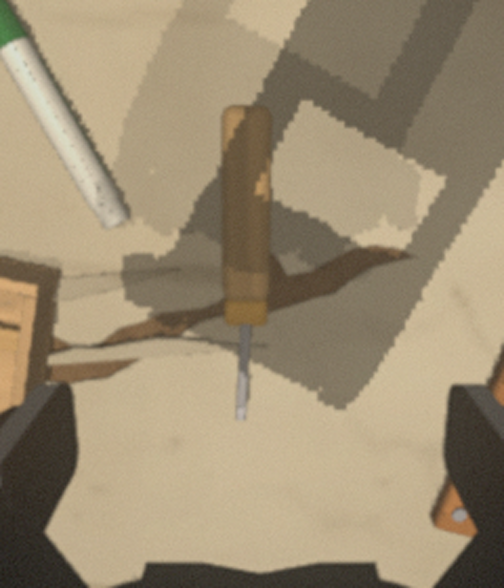

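In the w2 crop, the handle spans (222..271, 105..300), the ferrule ends at y≈323, and the blade runs from (246,325) to (241,418). Blade and handle tops are both about 22 mm up, so I can intersect edge rays with that plane.

```bash
python3 - <<'E'
from h import *
import pickle
c=pickle.load(open('w2.pkl','rb'))
g=cv2.GaussianBlur(c['pixels'],(0,0),1).astype(float)
G=np.abs(np.diff(g,axis=1)).sum(2)
def pk(r,lo,hi):
    j=lo+G[r,lo:hi].argmax();w=G[r,j-1:j+2];return j+.5+(w[2]-w[0])/2/(2*w[1]-w[0]-w[2]+1e-9)
def fit(E):
    Q=np.array(E)
    for _ in range(5):
        p=np.polyfit(Q[:,0],Q[:,1],1);r=Q[:,1]-np.polyval(p,Q[:,0]);Q=Q[abs(r)<max(.4,2*r.std())]
    return p,r.std(),len(Q)
out={}
for nm,rows,lo,hi in(('hl',range(120,200),300,311),('hr',range(120,200),324,334),('bl',range(220,255),308,318),('br',range(220,255),315,323)):
    e=plane(c,[[pk(r,lo,hi),r] for r in rows],22);p,s,k=fit(e);out[nm]=p
    print(nm,np.degrees(np.arctan(p[0])).round(2),'y at x=463',np.polyval(p,463).round(1),'at 510',np.polyval(p,510).round(1),'at 525',np.polyval(p,525).round(1),s.round(2),k)
# along: rear end, ferrule front, tip
col=np.abs(np.diff(g[:,312:324].mean(1),axis=0)).sum(1)
col2=np.abs(np.diff(g[:,313:318].mean(1),axis=0)).sum(1)
for a,b,cc in((100,120,col),(195,206,col),(206,222,col),(250,266,col2)):
    j=a+cc[a:b].argmax();print(j+.5,plane(c,[[317,j+.5]],22).round(1),cc[j].round(0))
P=cloud(c);print('z top handle',np.nanmedian(P[130:190,312:322,2]),'table',np.nanmedian(P[230:250,340:380,2]))
E
```

```text
hl -84.68 y at x=463 -401.0 at 510 -905.3 at 525 -1066.3 231.33 80
hr -84.68 y at x=463 -398.3 at 510 -902.6 at 525 -1063.5 228.66 80
bl 1.33 y at x=463 -140.5 at 510 -139.4 at 525 -139.0 0.3 24
br 3.87 y at x=463 -136.4 at 510 -133.2 at 525 -132.2 0.5 33
109.5 [[ 393.7 -145.2   22. ]] 46.0
203.5 [[ 480.6 -137.6   22. ]] 11.0
214.5 [[ 491.8 -136.6   22. ]] 16.0
253.5 [[ 533.4 -133.    22. ]] 18.0
z top handle 22.276915757958196 table 0.09788432397769431
```

```bash
python3 - <<'E'
from h import *
import pickle
c=pickle.load(open('w2.pkl','rb'))
g=cv2.GaussianBlur(c['pixels'],(0,0),1).astype(float)
G=np.abs(np.diff(g,axis=1)).sum(2)
def fit(E):
    Q=E[:,:2]
    for _ in range(6):
        p=np.polyfit(Q[:,0],Q[:,1],1);r=Q[:,1]-np.polyval(p,Q[:,0]);Q=Q[abs(r)<max(.4,2*r.std())]
    return p,r.std(),len(Q)
for nm,rows,lo,hi in(('hl',range(125,198),301,311),('hr',range(125,198),324,334),('bl',range(222,256),310,316),('br',range(222,256),315,321)):
    px=np.array([[lo+G[r,lo:hi].argmax()+1,r+.5] for r in rows])-.0
    e=plane(c,px-[.5,.5],22);p,s,k=fit(e)
    print(nm,px[::8,0],np.degrees(np.arctan(p[0])).round(2),np.polyval(p,[440,463,495,525]).round(1),s.round(2),k)
for r in (130,160,190,225,235,245,253): print(r,g[r,302:334].sum(1).astype(int))
E
```

```text
hl [305. 305. 304. 305. 305. 305. 305. 305. 305. 306.] 4.37 [-152.8 -151.  -148.6 -146.3] 0.0 53
hr [334. 330. 329. 330. 334. 329. 329. 331. 334. 328.] 3.97 [-130.3 -128.7 -126.5 -124.4] 0.42 49
bl [313. 313. 313. 312. 312.] 2.31 [-142.5 -141.5 -140.3 -139. ] 0.27 28
br [319. 319. 320. 319. 318.] 4.03 [-138.4 -136.8 -134.5 -132.4] 0.63 32
130 [459 453 427 385 345 319 292 268 257 253 252 252 253 253 255 258 265 270
 272 271 272 272 269 263 256 252 259 279 317 367 421 458]
160 [278 275 268 256 244 239 241 246 249 250 250 249 248 248 249 252 258 264
 266 266 265 261 257 255 252 249 255 267 278 282 284 285]
190 [299 297 291 280 269 267 277 285 289 287 286 286 285 283 281 280 278 278
 284 289 288 286 282 275 264 248 229 215 208 204 203 206]
225 [454 445 422 395 372 355 342 334 328 320 311 299 298 304 311 312 309 310
 315 317 316 315 312 311 315 323 333 340 343 342 342 343]
235 [524 526 528 528 527 528 528 531 530 521 485 423 364 333 331 361 421 483
 519 527 527 522 507 484 462 440 411 382 364 354 350 350]
245 [522 522 522 523 525 525 526 526 524 506 480 464 465 466 444 418 426 473
 514 532 536 539 540 540 540 540 540 540 537 539 537 536]
253 [526 526 526 528 528 527 527 527 520 501 476 467 470 473 473 482 503 522
 530 533 532 532 533 534 533 533 533 532 532 534 534 535]
```

send_rows(
  rows=[
    {"dx": 0.0024, "dy": -0.008, "dz": 0.05, "ax": 0, "ay": 0, "az": 1.2, "hand": 110},
    {"dx": 0.0024, "dy": -0.008, "dz": 0.09, "ax": 0, "ay": 0, "az": 1.2, "hand": 110},
    {"dx": 0.0024, "dy": -0.008, "dz": 0.11, "ax": 0, "ay": 0, "az": 1.2, "hand": 110},
    {"dx": 0.0024, "dy": -0.008, "dz": 0.125, "ax": 0, "ay": 0, "az": 1.2, "hand": 110},
    {"dx": 0.0024, "dy": -0.008, "dz": 0.138, "ax": 0, "ay": 0, "az": 1.2, "hand": 110},
    {"dx": 0.0024, "dy": -0.008, "dz": 0.144, "ax": 0, "ay": 0, "az": 1.2, "hand": 110},
    {"dx": 0.0024, "dy": -0.008, "dz": 0.148, "ax": 0, "ay": 0, "az": 1.2, "hand": 110},
    {"dx": 0.0024, "dy": -0.008, "dz": 0.148, "ax": 0, "ay": 0, "az": 1.2, "hand": 110},
  ],
)

```text
time_s: 3.25
eef_pos: [462.2, -141.5, 3.6]
orientation: [-0.111, 3.139, -0.0]
ft_force: [0.3, 0.4, -0.6]
finger_gap: 48.5
gripper_force: 0.0
```

send_rows(
  rows=[
    {"dx": -0.0005, "dy": 0.0015, "dz": 0.0005, "ax": 0, "ay": 0, "az": 0, "hand": 150},
    {"dx": -0.0005, "dy": 0.0015, "dz": 0.0005, "ax": 0, "ay": 0, "az": 0, "hand": 170},
    {"dx": -0.0005, "dy": 0.0015, "dz": 0.0005, "ax": 0, "ay": 0, "az": 0, "hand": 190},
    {"dx": -0.0005, "dy": 0.0015, "dz": 0.0005, "ax": 0, "ay": 0, "az": 0, "hand": 255},
    {"dx": -0.0005, "dy": 0.0015, "dz": 0.0005, "ax": 0, "ay": 0, "az": 0, "hand": 255},
    {"dx": -0.0005, "dy": 0.0015, "dz": 0.0005, "ax": 0, "ay": 0, "az": 0, "hand": 255},
  ],
  newtons=80,
)

```text
time_s: 3.85
eef_pos: [462.9, -140.2, 3.8]
orientation: [-0.111, 3.139, -0.001]
ft_force: [-1.0, 1.0, 5.3]
finger_gap: 20.2
gripper_force: 79.0
```

send_rows(
  rows=[
    {"dx": 0, "dy": 0, "dz": -0.01, "ax": 0, "ay": 0, "az": 0, "hand": 255},
    {"dx": 0, "dy": 0, "dz": -0.03, "ax": 0, "ay": 0, "az": 0, "hand": 255},
    {"dx": 0.005, "dy": 0.02, "dz": -0.062, "ax": 0, "ay": 0, "az": 0, "hand": 255},
    {"dx": 0.015, "dy": 0.055, "dz": -0.062, "ax": 0, "ay": 0, "az": 5, "hand": 255},
    {"dx": 0.015, "dy": 0.09, "dz": -0.062, "ax": 0, "ay": 0, "az": 10, "hand": 255},
    {"dx": 0.015, "dy": 0.125, "dz": -0.062, "ax": 0, "ay": 0, "az": 15.5, "hand": 255},
    {"dx": 0.015, "dy": 0.16, "dz": -0.062, "ax": 0, "ay": 0, "az": 15.5, "hand": 255},
    {"dx": 0.015, "dy": 0.18, "dz": -0.062, "ax": 0, "ay": 0, "az": 15.5, "hand": 255},
    {"dx": 0.015, "dy": 0.19, "dz": -0.062, "ax": 0, "ay": 0, "az": 15.5, "hand": 255},
    {"dx": 0.015, "dy": 0.19, "dz": -0.062, "ax": 0, "ay": 0, "az": 15.5, "hand": 255},
    {"dx": 0.015, "dy": 0.19, "dz": -0.062, "ax": 0, "ay": 0, "az": 15.5, "hand": 255},
  ],
)

```text
time_s: 4.95
eef_pos: [434.0, 47.9, 64.9]
orientation: [0.314, 3.126, -0.001]
ft_force: [0.1, -1.4, -0.5]
finger_gap: 19.9
gripper_force: 78.4
```

```bash
python3 - <<'E'
from h import *
import pickle
s=robot.get_state();print(s['time_s'],s['eef_pos'],s['orientation'],s['ft_force'],s['finger_gap'])
c=cam('wrist');pickle.dump(c,open('w3.pkl','wb'));save(c,'w3',(160,120,500,375),2.3)
E
```

```text
4.95 [433.97779654  47.94450497  64.91755762] [ 3.13671727e-01  3.12574584e+00 -6.67578207e-04] [ 0.06427201 -1.44289326 -0.52401903] 19.88809908827204
```

View pics/w3.png

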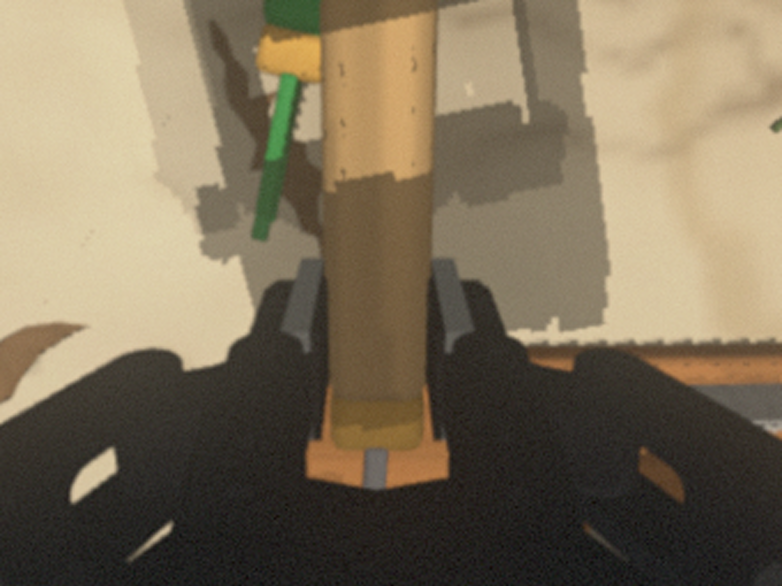

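In the w3 crop the gripper hides the blade: only the ferrule front at (377,430) and a bit of blade at (375,468) show. I'll rely on the earlier views, refine the blade bend and spindle position from w1 and w2, and check the handle's pitch.

```bash
python3 - <<'E'
from h import *
import pickle
c=pickle.load(open('w1.pkl','rb'));g=cv2.GaussianBlur(c['pixels'],(0,0),.7).astype(float).sum(2)
yaw=np.radians(-11.5);ex=np.array([np.cos(yaw),np.sin(yaw)]);ey=np.array([-ex[1],ex[0]])
D=lambda W:np.c_[W[:,:2]@ex-538.5,W[:,:2]@ey-200.]
O=538.5*ex+200*ey
W=lambda x,y,z:np.r_[O+x*ex+y*ey,z]
print('pred px hole,collar face,tube end,cheek top ctr',proj(c,np.array([W(0,-77,72),W(0,-56,72),W(0,-43.5,72),W(0,-83,85.5)])).round(1))
for u in range(336,366,5): print(u,g[238:264,u].astype(int))
for r in (247,249,251): print(r,g[r,290:345].astype(int))
c=pickle.load(open('w2.pkl','rb'));g=cv2.GaussianBlur(c['pixels'],(0,0),.7).astype(float).sum(2)
for r in range(217,260,3):
    a=g[r,306:324]; print(r,a.astype(int))
c3=pickle.load(open('w3.pkl','rb'));P=cloud(c3)
for r in range(130,290,20): print(r,P[r,310:340].mean(0).round(1) if 0 else np.nanmedian(P[r,312:336],axis=0).round(1))
E
```

```text
pred px hole,collar face,tube end,cheek top ctr [[299.6 247.2]
 [318.5 247.4]
 [329.8 247.5]
 [293.1 252.6]]
336 [374 375 344 286 242 240 252 265 286 309 325 335 338 334 332 328 324 318
 320 340 352 352 351 348 345 343]
341 [376 378 365 335 314 334 381 426 464 500 530 545 547 541 538 528 504 457
 405 376 363 357 353 347 347 343]
346 [373 371 353 321 303 325 375 423 458 493 528 545 545 542 536 527 501 455
 405 374 361 356 352 352 348 343]
351 [353 356 346 324 309 325 368 410 451 487 522 540 542 543 539 528 502 454
 404 374 364 359 355 352 348 343]
356 [351 359 352 329 310 324 366 406 442 482 517 538 543 539 532 523 505 459
 405 374 365 360 356 353 353 341]
361 [289 306 319 315 303 316 360 405 442 476 510 533 543 539 533 521 498 455
 401 365 352 352 355 354 352 346]
247 [379 375 367 356 348 347 354 362 343 300 296 332 360 368 367 366 365 362
 361 356 356 360 359 357 355 353 347 338 347 388 414 400 379 380 390 393
 392 391 386 380 376 366 325 278 260 265 309 400 472 497 500 500 500 499
 498]
249 [384 382 382 386 386 386 386 381 359 327 339 399 439 450 450 446 448 445
 449 452 448 444 44
[... 1023 characters left out ...]
460 476 461 424 419 471 517 534 537 539]
244 [526 525 523 526 526 509 474 451 463 473 453 412 415 479 522 535 536 539]
247 [524 526 527 531 527 508 476 465 470 471 441 393 403 476 525 538 543 538]
250 [526 526 531 532 527 507 475 465 471 466 440 418 449 503 530 534 537 536]
253 [528 527 526 528 524 503 466 456 464 470 467 478 506 525 533 534 530 531]
256 [525 528 528 530 528 511 493 514 536 527 504 504 522 533 532 530 531 534]
259 [531 529 530 532 525 511 498 506 517 505 485 500 525 533 535 537 535 535]
130 [374.4  59.7  83.2]
150 [382.3  57.9  83.5]
170 [390.7  56.2  83.4]
190 [399.3  54.5  83.3]
210 [408.2  52.7  83.5]
230 [417.4  50.7  83.4]
250 [427.1  48.8  83.3]
270 [437.3  46.7  83.1]
```

send_rows(
  rows=[
    {"dx": -0.0013, "dy": -0.0012, "dz": 0.0003, "ax": 0, "ay": 0, "az": -2.3, "hand": 255},
    {"dx": -0.0013, "dy": -0.0012, "dz": 0.0003, "ax": 0, "ay": 0, "az": -2.3, "hand": 255},
    {"dx": -0.015, "dy": -0.0012, "dz": 0.0003, "ax": 0, "ay": 0, "az": -2.3, "hand": 255},
    {"dx": -0.03, "dy": -0.0012, "dz": 0.0003, "ax": 0, "ay": 0, "az": -2.3, "hand": 255},
    {"dx": -0.04, "dy": -0.0012, "dz": 0.0003, "ax": 0, "ay": 0, "az": -2.3, "hand": 255},
    {"dx": -0.043, "dy": -0.0012, "dz": 0.0003, "ax": 0, "ay": 0, "az": -2.3, "hand": 255},
    {"dx": -0.046, "dy": -0.0012, "dz": 0.0003, "ax": 0, "ay": 0, "az": -2.3, "hand": 255},
    {"dx": -0.046, "dy": -0.0012, "dz": 0.0003, "ax": 0, "ay": 0, "az": -2.3, "hand": 255},
  ],
)

```text
time_s: 5.8
eef_pos: [478.6, 38.0, 64.4]
orientation: [-0.251, -3.131, 0.0]
ft_force: [-0.2, 0.2, -0.7]
finger_gap: 20.2
gripper_force: 78.4
```

```bash
python3 - <<'E'
from h import *
import pickle
s=robot.get_state();print(s['time_s'],s['eef_pos'],s['orientation'],s['ft_force'],s['wrist_torque'])
a=cam('top');b=cam('scene');pickle.dump((a,b),open('s2.pkl','wb'))
yaw=np.radians(-11.5);ex=np.array([np.cos(yaw),np.sin(yaw)]);ey=np.array([-ex[1],ex[0]]);O=539*ex+200*ey
for c in(a,b):print(proj(c,np.r_[O-66*ey,72]),proj(c,np.r_[s['eef_pos'][:2],72]))
A=cv2.resize(a['pixels'][185:255,230:370],None,fx=5,fy=5,interpolation=2);
u,v=proj(b,np.r_[O-66*ey,72])[0].astype(int)
B=cv2.resize(b['pixels'][v-35:v+35,u-70:u+70],None,fx=5,fy=5,interpolation=2)
A=A[:300];B=B[:300]
cv2.imwrite('pics/ins.png',np.vstack([A,B])[:,:,::-1])
E
```

```text
5.8 [478.60006523  37.99229247  64.37428282] [-2.51382751e-01 -3.13098502e+00  7.06877045e-05] [-0.16393813  0.15705086 -0.68737526] [-0.0054011  -0.00311766  0.05712939]
[[307.16768636 212.0629919 ]] [[302.21056066 240.37671816]]
[[310.99257789 205.8803198 ]] [[292.7727597 217.1944735]]
```

View pics/ins.png

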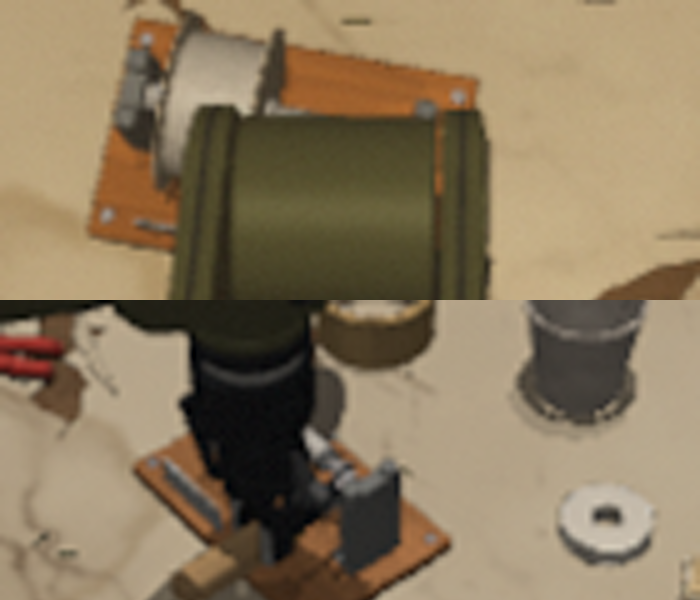

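The top view is covered by the arm. In the scene view the right cheek and tube are visible and nothing has been disturbed, with force near 0. I'll finish the insertion.

send_rows(
  rows=[
    {"dx": -0.004, "dy": -0.0003, "dz": 0, "ax": 0, "ay": 0, "az": 0, "hand": 255},
    {"dx": -0.008, "dy": -0.0006, "dz": 0, "ax": 0, "ay": 0, "az": 0, "hand": 255},
    {"dx": -0.012, "dy": -0.0008, "dz": 0, "ax": 0, "ay": 0, "az": 0, "hand": 255},
    {"dx": -0.0156, "dy": -0.001, "dz": 0, "ax": 0, "ay": 0, "az": 0, "hand": 255},
    {"dx": -0.0156, "dy": -0.001, "dz": 0, "ax": 0, "ay": 0, "az": 0, "hand": 255},
  ],
)

```text
time_s: 6.4
eef_pos: [494.6, 34.5, 64.7]
orientation: [0.251, 3.131, 0.0]
ft_force: [-0.5, -0.1, -0.3]
finger_gap: 20.6
gripper_force: 78.4
```

send_rows(
  rows=[
    {"dx": -0.0001, "dy": 0.003, "dz": 0, "ax": 0, "ay": 0, "az": 0, "hand": 255},
    {"dx": -0.0003, "dy": 0.006, "dz": 0, "ax": 0, "ay": 0, "az": 0, "hand": 255},
    {"dx": -0.0003, "dy": 0.008, "dz": 0, "ax": 0, "ay": 0, "az": 0, "hand": 255},
    {"dx": -0.0004, "dy": 0.01, "dz": 0, "ax": 0, "ay": 0, "az": 0, "hand": 255},
    {"dx": -0.0004, "dy": 0.01, "dz": 0, "ax": 0, "ay": 0, "az": 0, "hand": 255},
    {"dx": -0.0004, "dy": 0.01, "dz": 0, "ax": 0, "ay": 0, "az": 0, "hand": 255},
  ],
)

```text
time_s: 7.0
eef_pos: [495.9, 44.4, 64.5]
orientation: [-0.251, -3.131, 0.001]
ft_force: [-0.7, -1.3, -1.6]
finger_gap: 20.1
gripper_force: 78.5
```

```bash
python3 - <<'E'
from h import *
F=[];T=[]
s=robot.get_state();print(s['time_s'],s['eef_pos'],s['ft_force'],s['wrist_torque'])
s=robot.get_state();print(s['ft_force'])
E
```

```text
7.0 [495.85386518  44.39272236  64.46181947] [-0.66183518 -1.26902273 -1.57522691] [-0.32490859  0.06204664 -0.14701825]
[-0.66183518 -1.26902273 -1.57522691]
```

send_rows(
  rows=[
    {"dx": -0.0001, "dy": 0.001, "dz": 0, "ax": 0, "ay": 0, "az": 0, "hand": 255},
    {"dx": -0.0001, "dy": 0.002, "dz": 0, "ax": 0, "ay": 0, "az": 0, "hand": 255},
    {"dx": -0.0001, "dy": 0.003, "dz": 0, "ax": 0, "ay": 0, "az": 0, "hand": 255},
    {"dx": -0.0001, "dy": 0.003, "dz": 0, "ax": 0, "ay": 0, "az": 0, "hand": 255},
  ],
)

```text
time_s: 7.4
eef_pos: [496.5, 47.3, 64.5]
orientation: [-0.251, -3.131, 0.0]
ft_force: [-1.8, -3.0, -2.0]
finger_gap: 19.8
gripper_force: 78.5
```

```bash
cat > st.py <<'E'
from h import *
s=robot.get_state();print(s['time_s'],s['eef_pos'].round(2),s['ft_force'].round(2),s['wrist_torque'].round(3),s['orientation'].round(4))
yaw=np.radians(-11.5);ex=np.array([np.cos(yaw),np.sin(yaw)]);ey=np.array([-ex[1],ex[0]])
print('disp xy of tcp',s['eef_pos'][:2]@ex-539,s['eef_pos'][:2]@ey-200)
E
python3 st.py
```

```text
7.4 [496.47  47.31  64.46] [-1.81 -2.99 -1.98] [-0.555  0.142 -0.213] [-2.5090e-01 -3.1314e+00  5.0000e-04]
disp xy of tcp -61.92721864672046 -54.65476616282899
```

send_rows(
  rows=[
    {"dx": -0.0001, "dy": 0.001, "dz": 0, "ax": 0, "ay": 0, "az": 0, "hand": 255},
    {"dx": -0.0001, "dy": 0.002, "dz": 0, "ax": 0, "ay": 0, "az": 0, "hand": 255},
    {"dx": -0.0001, "dy": 0.0025, "dz": 0, "ax": 0, "ay": 0, "az": 0, "hand": 255},
    {"dx": -0.0001, "dy": 0.0025, "dz": 0, "ax": 0, "ay": 0, "az": 0, "hand": 255},
  ],
)

```text
time_s: 7.8
eef_pos: [497.0, 49.8, 64.4]
orientation: [-0.251, -3.131, 0.0]
ft_force: [-0.4, -3.7, -1.9]
finger_gap: 20.5
gripper_force: 78.5
```

```bash
python3 st.py
```

```text
7.8 [496.96  49.83  64.44] [-0.38 -3.71 -1.9 ] [-0.651  0.192 -0.238] [-2.5070e-01 -3.1314e+00  3.0000e-04]
disp xy of tcp -61.95585506113423 -52.08966435646883
```

send_rows(
  rows=[
    {"dx": -0.0001, "dy": 0.001, "dz": 0, "ax": 0, "ay": 0, "az": 0, "hand": 255},
    {"dx": -0.0001, "dy": 0.002, "dz": 0, "ax": 0, "ay": 0, "az": 0, "hand": 255},
    {"dx": -0.0001, "dy": 0.002, "dz": 0, "ax": 0, "ay": 0, "az": 0, "hand": 255},
  ],
)

```text
time_s: 8.1
eef_pos: [497.3, 51.9, 64.4]
orientation: [-0.251, -3.131, 0.0]
ft_force: [-0.9, -4.8, -2.4]
finger_gap: 20.0
gripper_force: 78.5
```

```bash
python3 st.py
```

```text
8.1 [497.35  51.85  64.41] [-0.88 -4.75 -2.44] [-0.74   0.172 -0.265] [-2.5070e-01 -3.1313e+00  2.0000e-04]
disp xy of tcp -61.97725786194269 -50.0318331201442
```

send_rows(
  rows=[
    {"dx": 0, "dy": 0.0004, "dz": 0, "ax": 0, "ay": 0, "az": 0, "hand": 255},
    {"dx": 0, "dy": 0.0008, "dz": 0, "ax": 0, "ay": 0, "az": 0, "hand": 255},
    {"dx": 0, "dy": 0.0008, "dz": 0, "ax": 0, "ay": 0, "az": 0, "hand": 255},
  ],
)

```text
time_s: 8.4
eef_pos: [497.5, 52.6, 64.5]
orientation: [-0.251, -3.131, 0.0]
ft_force: [-1.6, -4.1, -0.7]
finger_gap: 19.9
gripper_force: 78.5
```

```bash
python3 st.py
```

```text
8.4 [497.53  52.57  64.48] [-1.55 -4.05 -0.67] [-0.822  0.274 -0.293] [-2.5090e-01 -3.1314e+00  2.0000e-04]
disp xy of tcp -61.9405488161226 -49.29579171760139
```

send_rows(
  rows=[
    {"dx": 0, "dy": -0.0001, "dz": -0.0015, "ax": 0, "ay": 0, "az": 0, "hand": 255},
    {"dx": 0, "dy": -0.0002, "dz": -0.003, "ax": 0, "ay": 0, "az": 0, "hand": 255},
    {"dx": 0, "dy": -0.0003, "dz": -0.0045, "ax": 0, "ay": 0, "az": 0, "hand": 255},
    {"dx": 0, "dy": -0.0004, "dz": -0.006, "ax": 0, "ay": 0, "az": 0, "hand": 255},
    {"dx": 0, "dy": -0.0004, "dz": -0.006, "ax": 0, "ay": 0, "az": 0, "hand": 255},
  ],
)

```text
time_s: 8.9
eef_pos: [497.8, 52.2, 70.9]
orientation: [0.251, 3.131, -0.0]
ft_force: [-0.0, -5.4, -1.4]
finger_gap: 20.5
gripper_force: 78.4
```

```bash
python3 st.py
```

```text
8.9 [497.82  52.16  70.93] [-0.02 -5.37 -1.38] [-0.817  0.203 -0.273] [ 2.5080e-01  3.1308e+00 -1.0000e-04]
disp xy of tcp -61.5771389342824 -49.64151200065655
```

send_rows(
  rows=[
    {"dx": 0, "dy": -0.0002, "dz": -0.002, "ax": 0, "ay": 0, "az": 0, "hand": 255},
    {"dx": 0, "dy": -0.0003, "dz": -0.004, "ax": 0, "ay": 0, "az": 0, "hand": 255},
    {"dx": 0, "dy": -0.0005, "dz": -0.006, "ax": 0, "ay": 0, "az": 0, "hand": 255},
    {"dx": 0, "dy": -0.0005, "dz": -0.006, "ax": 0, "ay": 0, "az": 0, "hand": 255},
  ],
)

```text
time_s: 9.3
eef_pos: [497.8, 51.7, 77.0]
orientation: [0.251, 3.131, 0.0]
ft_force: [-1.8, -4.8, -1.3]
finger_gap: 19.9
gripper_force: 78.4
```

```bash
python3 st.py
```

```text
9.3 [497.79  51.71  77.04] [-1.76 -4.79 -1.26] [-0.788  0.179 -0.29 ] [0.2508 3.1307 0.    ]
disp xy of tcp -61.51049771029449 -50.080600888678305
```

send_rows(
  rows=[
    {"dx": 0, "dy": -0.0001, "dz": -0.002, "ax": 0, "ay": 0, "az": 0, "hand": 255},
    {"dx": 0, "dy": -0.0003, "dz": -0.004, "ax": 0, "ay": 0, "az": 0, "hand": 255},
    {"dx": 0, "dy": -0.0004, "dz": -0.006, "ax": 0, "ay": 0, "az": 0, "hand": 255},
    {"dx": 0, "dy": -0.0004, "dz": -0.006, "ax": 0, "ay": 0, "az": 0, "hand": 255},
  ],
)

```text
time_s: 9.7
eef_pos: [497.7, 51.3, 83.0]
orientation: [0.251, 3.131, 0.0]
ft_force: [-1.2, -5.1, -1.9]
finger_gap: 20.1
gripper_force: 78.4
```

```bash
python3 - <<'E'
exec(open('st.py').read())
c=cam('scene');O=539*ex+200*ey
u,v=proj(c,np.r_[O-66*ey,85])[0].astype(int);print(u,v)
save(c,'lift',(u-60,v-40,u+60,v+40),6)
E
```

```text
9.7 [497.67  51.32  82.95] [-1.21 -5.09 -1.91] [-0.754  0.197 -0.224] [0.2508 3.1308 0.    ]
disp xy of tcp -61.55465665849647 -50.49125727936027
310 203
```

View pics/lift.png

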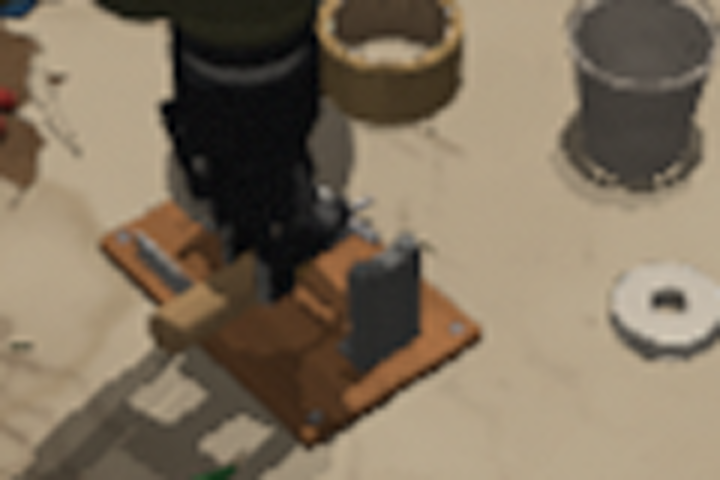

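The scene crop shows the steel of the fork and pin raised behind the cheek at (365,220), with the cheek top at (385,260). I'll check the handle pitch by depth, to make sure the pin really rises rather than the fork slipping.

```bash
python3 - <<'E'
from h import *
c=cam('wrist');P=cloud(c)
for r in range(130,300,20): print(r,np.nanmedian(P[r,312:336],axis=0).round(1))
g=c['pixels'].astype(int).sum(2)
yaw=np.radians(-11.5);ex=np.array([np.cos(yaw),np.sin(yaw)]);ey=np.array([-ex[1],ex[0]])
b=cam('scene');Q=cloud(b).reshape(-1,3);d=np.c_[Q[:,:2]@ex-539,Q[:,:2]@ey-200,Q[:,2]]
m=(abs(d[:,0])<14)&(d[:,1]>-95)&(d[:,1]<-30)&(d[:,2]>66)&(d[:,2]<110)
for y in range(-95,-28,5):
    k=m&(abs(d[:,1]-y)<2.5)
    if k.any(): print(y,k.sum(),d[k].max(0).round(1),np.median(d[k],axis=0).round(1))
E
```

```text
130 [437.5  60.5 101.6]
150 [445.6  59.1 101.4]
170 [453.9  57.8 101.2]
190 [462.5  56.4 101.2]
210 [471.5  54.9 101.3]
230 [480.9  53.4 101.1]
250 [490.5  51.4 101.3]
270 [500.9  50.2 101.2]
290 [511.6  48.4 100.9]
-90 6 [ 12.3 -87.6  82. ] [  5.3 -88.3  74.1]
-85 28 [ 12.8 -83.3  91.5] [ -1.6 -86.   78.2]
-80 13 [ 11.8 -78.   92. ] [  3.2 -80.1  87.3]
-75 6 [ 10.8 -73.7 100.1] [  1.9 -75.5  89.5]
-70 3 [  3.5 -67.8  95.2] [  1.5 -69.9  92.4]
-65 1 [ -0.1 -66.6  95.6] [ -0.1 -66.6  95.6]
-60 2 [  0.1 -58.4  96.1] [ -0.9 -59.8  93.3]
-55 4 [  1.  -52.7  95.3] [ -1.6 -53.7  91.2]
-50 11 [ 10.6 -48.1 100.5] [ -3.6 -49.5  90.8]
-45 4 [ 11.7 -45.   99.3] [  6.4 -46.4  84.2]
-30 1 [ -0.9 -30.9  97.1] [ -0.9 -30.9  97.1]
```

send_rows(
  rows=[
    {"dx": 0.0001, "dy": -0.0015, "dz": 0, "ax": 0, "ay": 0, "az": 0, "hand": 255},
    {"dx": 0.0001, "dy": -0.003, "dz": 0, "ax": 0, "ay": 0, "az": 0, "hand": 255},
    {"dx": 0.0002, "dy": -0.0045, "dz": 0, "ax": 0, "ay": 0, "az": 0, "hand": 255},
    {"dx": 0.0002, "dy": -0.006, "dz": 0, "ax": 0, "ay": 0, "az": 0, "hand": 255},
    {"dx": 0.0003, "dy": -0.0075, "dz": 0, "ax": 0, "ay": 0, "az": 0, "hand": 255},
    {"dx": 0.0004, "dy": -0.009, "dz": 0, "ax": 0, "ay": 0, "az": 0, "hand": 255},
    {"dx": 0.0004, "dy": -0.011, "dz": 0, "ax": 0, "ay": 0, "az": 0, "hand": 255},
    {"dx": 0.0005, "dy": -0.013, "dz": 0, "ax": 0, "ay": 0, "az": 0, "hand": 255},
    {"dx": 0.0006, "dy": -0.0155, "dz": 0, "ax": 0, "ay": 0, "az": 0, "hand": 255},
    {"dx": 0.0006, "dy": -0.0155, "dz": 0, "ax": 0, "ay": 0, "az": 0, "hand": 255},
  ],
)

```text
time_s: 10.85
eef_pos: [494.3, 35.9, 82.6]
orientation: [0.251, 3.131, -0.0]
ft_force: [-0.4, -0.7, -1.4]
finger_gap: 20.2
gripper_force: 78.5
```

```bash
cat > pin.py <<'E'
exec(open('st.py').read())
b=cam('scene');Q=cloud(b).reshape(-1,3);d=np.c_[Q[:,:2]@ex-539,Q[:,:2]@ey-200,Q[:,2]]
m=(abs(d[:,0])<7)&(d[:,1]>-95)&(d[:,1]<-30)&(d[:,2]>66)&(d[:,2]<110)
for y in range(-95,-28,5):
    k=m&(abs(d[:,1]-y)<2.5)
    if k.any(): print(y,k.sum(),d[k].max(0).round(1),np.median(d[k],axis=0).round(1))
E
python3 pin.py
```

```text
10.85 [494.31  35.89  82.57] [-0.44 -0.68 -1.42] [-0.044  0.057 -0.076] [ 2.5130e-01  3.1314e+00 -1.0000e-04]
disp xy of tcp -61.77172131553829 -66.28215080961743
-85 16 [  6.  -83.3  94.9] [  1.2 -85.1  79.4]
-80 8 [  4.8 -77.6  93.3] [ -0.8 -79.6  85.3]
-75 2 [ -1.1 -72.9  91.8] [ -2.4 -74.5  89.2]
-70 3 [ -3.  -67.7  90.8] [ -4.2 -70.   88. ]
-65 7 [  7.  -63.  101.9] [  1.9 -65.2  97.1]
-50 1 [  1.  -49.6  95.9] [  1.  -49.6  95.9]
-40 2 [  5.1 -38.9  92.4] [  3.1 -39.   88.9]
```

send_rows(
  rows=[
    {"dx": 0, "dy": 0, "dz": 0.001, "ax": 0, "ay": 0, "az": 0, "hand": 255},
    {"dx": 0, "dy": 0, "dz": 0.002, "ax": 0, "ay": 0, "az": 0, "hand": 255},
    {"dx": 0, "dy": 0, "dz": 0.003, "ax": 0, "ay": 0, "az": 0, "hand": 255},
    {"dx": 0, "dy": 0, "dz": 0.003, "ax": 0, "ay": 0, "az": 0, "hand": 255},
  ],
)

```text
time_s: 11.3
eef_pos: [494.3, 36.2, 79.4]
orientation: [-0.251, -3.131, -0.0]
ft_force: [-0.4, -0.4, -0.6]
finger_gap: 20.0
gripper_force: 78.5
```

```bash
python3 pin.py
```

```text
11.3 [494.29  36.2   79.39] [-0.38 -0.36 -0.63] [0.017 0.012 0.026] [-2.5070e-01 -3.1314e+00 -1.0000e-04]
disp xy of tcp -61.84836033040705 -65.97761788582059
-85 18 [  7.  -82.9  90. ] [ -0.1 -84.9  79.3]
-80 7 [  5.7 -78.1  91.8] [ -1.5 -79.6  88.3]
-75 4 [ -3.1 -73.4  95.5] [ -3.2 -75.4  92.8]
-70 2 [ -1.1 -67.8  92.6] [ -1.8 -68.6  88.9]
-65 5 [  4.4 -63.2  97.8] [  1.5 -64.8  91.8]
-55 1 [ -2.6 -54.2  97.1] [ -2.6 -54.2  97.1]
-50 1 [ -4.3 -50.9  95.6] [ -4.3 -50.9  95.6]
-40 3 [  5.7 -38.2  91.9] [  1.4 -38.5  89.8]
-35 1 [  0.2 -34.7  94.6] [  0.2 -34.7  94.6]
```

send_rows(
  rows=[
    {"dx": 0.004, "dy": 0.0002, "dz": 0, "ax": 0, "ay": 0, "az": 0, "hand": 255},
    {"dx": 0.008, "dy": 0.0003, "dz": 0, "ax": 0, "ay": 0, "az": 0, "hand": 255},
    {"dx": 0.012, "dy": 0.0005, "dz": 0, "ax": 0, "ay": 0, "az": 0, "hand": 255},
    {"dx": 0.017, "dy": 0.0007, "dz": 0, "ax": 0, "ay": 0, "az": 0, "hand": 255},
    {"dx": 0.022, "dy": 0.0009, "dz": 0, "ax": 0, "ay": 0, "az": 0, "hand": 255},
    {"dx": 0.03, "dy": 0.0012, "dz": 0, "ax": 0, "ay": 0, "az": 0, "hand": 255},
    {"dx": 0.04, "dy": 0.0016, "dz": 0, "ax": 0, "ay": 0, "az": 0, "hand": 255},
    {"dx": 0.055, "dy": 0.0022, "dz": 0, "ax": 0, "ay": 0, "az": 0, "hand": 255},
    {"dx": 0.07, "dy": 0.0028, "dz": 0, "ax": 0, "ay": 0, "az": 0, "hand": 255},
    {"dx": 0.07, "dy": 0.0028, "dz": 0, "ax": 0, "ay": 0, "az": 0, "hand": 255},
  ],
)

```text
time_s: 12.35
eef_pos: [423.7, 50.4, 78.9]
orientation: [-0.25, -3.13, 0.0]
ft_force: [0.3, -0.5, -1.2]
finger_gap: 20.3
gripper_force: 78.5
```

```bash
python3 pin.py
```

```text
12.35 [423.66  50.38  78.88] [ 0.26 -0.55 -1.23] [ 0.009  0.025 -0.028] [-0.2499 -3.1304  0.    ]
disp xy of tcp -133.8895484008426 -66.17122528575118
-90 1 [  3.6 -87.7  71.9] [  3.6 -87.7  71.9]
-85 16 [  5.8 -82.8  92.2] [ -0.3 -85.1  80. ]
-80 7 [  6.8 -78.8  92.1] [  1.  -79.4  87.2]
-75 2 [ -3.5 -75.8  92.9] [ -4.1 -76.5  89.6]
-70 4 [  0.3 -69.   92.3] [ -3.5 -70.2  89.5]
-65 1 [ -0.6 -67.2  91.8] [ -0.6 -67.2  91.8]
-60 4 [  0.5 -58.   90.4] [ -2.7 -59.3  88.3]
-55 7 [  2.2 -52.8  98. ] [ -1.8 -53.3  90.8]
-50 3 [ -3.3 -49.4  89.2] [ -4.5 -50.7  81.4]
-45 2 [ -2.5 -42.8  88.6] [ -4.5 -43.   87.4]
-40 4 [  3.4 -38.3  94.1] [  0.4 -41.   91.1]
-35 3 [ -1.4 -35.3  93.3] [ -4.5 -36.6  92.3]
-30 2 [  2.5 -31.4  91.2] [ -1.6 -31.6  91. ]
```

send_rows(
  rows=[
    {"dx": -0.01, "dy": -0.03, "dz": 0, "ax": 0, "ay": 0, "az": -3, "hand": 255},
    {"dx": -0.025, "dy": -0.07, "dz": 0, "ax": 0, "ay": 0, "az": -7, "hand": 255},
    {"dx": -0.042, "dy": -0.11, "dz": 0, "ax": 0, "ay": 0, "az": -11, "hand": 255},
    {"dx": -0.058, "dy": -0.15, "dz": 0.01, "ax": 0, "ay": 0, "az": -13.2, "hand": 255},
    {"dx": -0.067, "dy": -0.176, "dz": 0.03, "ax": 0, "ay": 0, "az": -13.2, "hand": 255},
    {"dx": -0.069, "dy": -0.182, "dz": 0.05, "ax": 0, "ay": 0, "az": -13.2, "hand": 255},
    {"dx": -0.069, "dy": -0.182, "dz": 0.062, "ax": 0, "ay": 0, "az": -13.2, "hand": 255},
    {"dx": -0.069, "dy": -0.182, "dz": 0.069, "ax": 0, "ay": 0, "az": -13.2, "hand": 255},
    {"dx": -0.069, "dy": -0.182, "dz": 0.072, "ax": 0, "ay": 0, "az": -13.2, "hand": 255},
    {"dx": -0.069, "dy": -0.182, "dz": 0.072, "ax": 0, "ay": 0, "az": -13.2, "hand": 255},
  ],
)

```text
time_s: 13.4
eef_pos: [464.9, -140.0, 7.6]
orientation: [-0.113, 3.14, -0.0]
ft_force: [-0.1, -0.1, -1.2]
finger_gap: 20.5
gripper_force: 78.7
```

send_rows(
  rows=[
    {"dx": 0, "dy": 0, "dz": 0.002, "ax": 0, "ay": 0, "az": 0, "hand": 255},
    {"dx": 0, "dy": 0, "dz": 0.0032, "ax": 0, "ay": 0, "az": 0, "hand": 255},
    {"dx": 0, "dy": 0, "dz": 0.0038, "ax": 0, "ay": 0, "az": 0, "hand": 255},
    {"dx": 0, "dy": 0, "dz": 0.0038, "ax": 0, "ay": 0, "az": 0, "hand": 255},
  ],
)

```text
time_s: 13.8
eef_pos: [464.9, -140.6, 3.9]
orientation: [-0.111, 3.139, -0.0]
ft_force: [-0.2, 0.3, -0.5]
finger_gap: 20.1
gripper_force: 78.7
```

send_rows(
  rows=[
    {"dx": 0, "dy": 0, "dz": 0, "ax": 0, "ay": 0, "az": 0, "hand": 180},
    {"dx": 0, "dy": 0, "dz": 0, "ax": 0, "ay": 0, "az": 0, "hand": 130},
    {"dx": 0, "dy": 0, "dz": 0, "ax": 0, "ay": 0, "az": 0, "hand": 120},
    {"dx": 0, "dy": 0, "dz": 0, "ax": 0, "ay": 0, "az": 0, "hand": 120},
    {"dx": 0, "dy": 0, "dz": -0.01, "ax": 0, "ay": 0, "az": 0, "hand": 120},
    {"dx": 0, "dy": 0, "dz": -0.03, "ax": 0, "ay": 0, "az": 0, "hand": 120},
    {"dx": 0, "dy": 0, "dz": -0.07, "ax": 0, "ay": 0, "az": 0, "hand": 80},
    {"dx": 0, "dy": 0, "dz": -0.12, "ax": 0, "ay": 0, "az": 0, "hand": 70},
    {"dx": 0, "dy": 0, "dz": -0.17, "ax": 0, "ay": 0, "az": 0, "hand": 70},
    {"dx": 0, "dy": 0, "dz": -0.2, "ax": 0, "ay": 0, "az": 0, "hand": 70},
  ],
)

```text
time_s: 14.8
eef_pos: [466.2, -141.2, 209.5]
orientation: [-0.111, 3.133, -0.005]
ft_force: [0.5, 0.7, 0.3]
finger_gap: 61.9
gripper_force: 0.0
```

send_rows(
  rows=[
    {"dx": -0.015, "dy": 0.03, "dz": 0, "ax": 0, "ay": 0, "az": 3, "hand": 70},
    {"dx": -0.037, "dy": 0.074, "dz": 0, "ax": 0, "ay": 0, "az": 7, "hand": 70},
    {"dx": -0.06, "dy": 0.118, "dz": 0.01, "ax": 0, "ay": 0, "az": 12, "hand": 70},
    {"dx": -0.082, "dy": 0.162, "dz": 0.02, "ax": 0, "ay": 0, "az": 15.5, "hand": 70},
    {"dx": -0.104, "dy": 0.206, "dz": 0.03, "ax": 0, "ay": 0, "az": 15.5, "hand": 70},
    {"dx": -0.12, "dy": 0.238, "dz": 0.03, "ax": 0, "ay": 0, "az": 15.5, "hand": 70},
    {"dx": -0.126, "dy": 0.25, "dz": 0.03, "ax": 0, "ay": 0, "az": 15.5, "hand": 70},
    {"dx": -0.126, "dy": 0.25, "dz": 0.03, "ax": 0, "ay": 0, "az": 15.5, "hand": 70},
    {"dx": -0.126, "dy": 0.25, "dz": 0.03, "ax": 0, "ay": 0, "az": 15.5, "hand": 70},
  ],
)

```text
time_s: 15.7
eef_pos: [572.7, 116.8, 174.2]
orientation: [0.314, 3.126, -0.001]
ft_force: [-0.5, -0.4, -0.1]
finger_gap: 61.7
gripper_force: 0.0
```

```bash
python3 - <<'E'
exec(open('st.py').read())
import pickle
c=cam('wrist');pickle.dump(c,open('w4.pkl','wb'))
def slices(c,tag):
    Q=cloud(c).reshape(-1,3);d=np.c_[Q[:,:2]@ex-539,Q[:,:2]@ey-200,Q[:,2]]
    m=(d[:,1]>-10)&(d[:,1]<90)&(abs(d[:,0])<60)&(d[:,2]>98)&(d[:,2]<140)
    k=d[m]; print(tag,m.sum(),np.percentile(k,[1,5,50,95,99],axis=0).round(1))
    for lo,hi in((100,107),(107,114),(114,121),(121,130)):
        q=k[(k[:,2]>lo)&(k[:,2]<hi)]
        if len(q)>20: print(lo,len(q),'y',np.percentile(q[:,1],[2,98]).round(1),'x',np.percentile(q[:,0],[2,50,98]).round(1))
slices(c,'wrist')
# tray & fork
a=cam('top');P=cloud(a)
slices(a,'top')
Q=P[185:260,390:490].reshape(-1,3);Q=Q[(Q[:,2]>25)&(Q[:,2]<40)];print('tray',cv2.minAreaRect(Q[:,:2].astype(np.float32)))
save(c,'w4',f=1.25)
E
```

```text
15.7 [572.73 116.81 174.16] [-0.45 -0.43 -0.05] [-0.02   0.002 -0.016] [ 3.1390e-01  3.1256e+00 -9.0000e-04]
disp xy of tcp -1.0586795277923784 28.65118056827589
wrist 6267 [[-38.7   7.1  98.8]
 [-32.2   9.2 101.1]
 [ -7.1  32.  113.9]
 [ 27.4  55.2 122.7]
 [ 33.7  56.9 128.4]]
100 995 y [ 6.4 54. ] x [-41.4 -28.1  35.5]
107 2009 y [ 8.4 54.7] x [-33.7 -15.8  28.1]
114 2671 y [ 8.5 56. ] x [-27.8  -1.6  21.5]
121 412 y [ 8.2 57.6] x [-25.   -1.4  23.8]
top 55 [[-16.9  26.8 111.9]
 [-15.3  27.9 112.9]
 [ -7.7  41.  116.1]
 [  0.3  56.2 121.8]
 [  2.7  56.6 124.5]]
114 40 y [27.  56.1] x [-16.7  -7.3   2.2]
tray ((532.0679931640625, -343.90179443359375), (213.86280822753906, 142.40818786621094), 82.71487426757812)
```

send_rows(
  rows=[
    {"dx": -0.001, "dy": 0.004, "dz": 0.015, "ax": 3, "ay": 0, "az": 0, "hand": 70},
    {"dx": -0.001, "dy": 0.007, "dz": 0.025, "ax": 6.3, "ay": 0, "az": 0, "hand": 70},
    {"dx": -0.001, "dy": 0.0058, "dz": 0.036, "ax": 6.3, "ay": 0, "az": 0, "hand": 70},
    {"dx": -0.001, "dy": 0.0045, "dz": 0.048, "ax": 6.3, "ay": 0, "az": 0, "hand": 70},
    {"dx": -0.001, "dy": 0.0034, "dz": 0.058, "ax": 6.3, "ay": 0, "az": 0, "hand": 70},
    {"dx": -0.001, "dy": 0.0024, "dz": 0.066, "ax": 6.3, "ay": 0, "az": 0, "hand": 70},
    {"dx": -0.001, "dy": 0.0018, "dz": 0.072, "ax": 6.3, "ay": 0, "az": 0, "hand": 70},
    {"dx": -0.001, "dy": 0.0015, "dz": 0.0747, "ax": 6.3, "ay": 0, "az": 0, "hand": 70},
    {"dx": -0.001, "dy": 0.0015, "dz": 0.0747, "ax": 6.3, "ay": 0, "az": 0, "hand": 70},
  ],
  newtons=35,
)

```text
time_s: 16.7
eef_pos: [574.0, 118.7, 98.7]
orientation: [-0.312, -3.11, 0.171]
ft_force: [-0.4, -0.6, 0.5]
finger_gap: 62.0
gripper_force: 0.0
```

```bash
python3 st.py
```

```text
16.7 [574.04 118.72  98.71] [-0.37 -0.56  0.48] [ 0.077 -0.012  0.045] [-0.3123 -3.1098  0.1712]
disp xy of tcp -0.15628666122779578 30.784626834560385
```

send_rows(
  rows=[
    {"dx": 0, "dy": -0.0005, "dz": 0, "ax": 0, "ay": 0, "az": 0, "hand": 85},
    {"dx": 0, "dy": -0.0005, "dz": 0, "ax": 0, "ay": 0, "az": 0, "hand": 95},
    {"dx": 0, "dy": -0.0005, "dz": 0, "ax": 0, "ay": 0, "az": 0, "hand": 100},
    {"dx": 0, "dy": -0.0005, "dz": 0, "ax": 0, "ay": 0, "az": 0, "hand": 104},
    {"dx": 0, "dy": -0.0005, "dz": 0, "ax": 0, "ay": 0, "az": 0, "hand": 108},
    {"dx": 0, "dy": -0.0005, "dz": 0, "ax": 0, "ay": 0, "az": 0, "hand": 125},
    {"dx": 0, "dy": -0.0005, "dz": 0, "ax": 0, "ay": 0, "az": 0, "hand": 150},
    {"dx": 0, "dy": -0.0005, "dz": 0, "ax": 0, "ay": 0, "az": 0, "hand": 150},
  ],
)

```text
time_s: 17.5
eef_pos: [574.3, 118.4, 99.5]
orientation: [-0.312, -3.111, 0.171]
ft_force: [-1.2, 0.1, 3.6]
finger_gap: 49.3
gripper_force: 37.5
```

```bash
python3 st.py
```

```text
17.5 [574.28 118.35  99.5 ] [-1.17  0.08  3.62] [-0.199  0.181 -0.018] [-0.3122 -3.1108  0.1714]
disp xy of tcp 0.15291620970515396 30.47019312425911
```

send_rows(
  rows=[
    {"dx": 0, "dy": -0.001, "dz": 0, "ax": 0, "ay": 0, "az": 0, "hand": 150},
    {"dx": 0, "dy": -0.0025, "dz": 0, "ax": 0, "ay": 0, "az": 0, "hand": 150},
    {"dx": 0, "dy": -0.004, "dz": 0, "ax": 0, "ay": 0, "az": 0, "hand": 150},
    {"dx": 0, "dy": -0.005, "dz": 0, "ax": 0, "ay": 0, "az": 0, "hand": 150},
    {"dx": 0, "dy": -0.005, "dz": 0, "ax": 0, "ay": 0, "az": 0, "hand": 150},
  ],
)

```text
time_s: 18.0
eef_pos: [573.2, 113.5, 99.7]
orientation: [-0.312, -3.111, 0.171]
ft_force: [0.8, 3.6, 2.9]
finger_gap: 49.3
gripper_force: 37.5
```

```bash
python3 st.py
```

```text
18.0 [573.2  113.52  99.73] [0.81 3.58 2.93] [ 0.184 -0.054  0.04 ] [-0.3121 -3.1108  0.1709]
disp xy of tcp 0.059657786217258035 25.518440608451414
```

send_rows(
  rows=[
    {"dx": 0, "dy": -0.0005, "dz": -0.0004, "ax": 0, "ay": 0, "az": 0, "hand": 150},
    {"dx": 0, "dy": -0.0015, "dz": -0.0008, "ax": 0, "ay": 0, "az": 0, "hand": 150},
    {"dx": 0, "dy": -0.003, "dz": -0.0008, "ax": 0, "ay": 0, "az": 0, "hand": 150},
    {"dx": 0, "dy": -0.004, "dz": -0.0008, "ax": 0, "ay": 0, "az": 0, "hand": 150},
    {"dx": 0, "dy": -0.004, "dz": -0.0008, "ax": 0, "ay": 0, "az": 0, "hand": 150},
  ],
)

```text
time_s: 18.5
eef_pos: [571.9, 109.3, 100.5]
orientation: [-0.312, -3.109, 0.172]
ft_force: [-0.7, 0.3, -0.6]
finger_gap: 49.6
gripper_force: 37.2
```

```bash
python3 st.py
```

```text
18.5 [571.93 109.26 100.51] [-0.66  0.33 -0.6 ] [-0.001  0.006 -0.018] [-0.3123 -3.1094  0.1722]
disp xy of tcp -0.33891938402700816 21.09483032395633
```

send_rows(
  rows=[
    {"dx": 0, "dy": -0.0015, "dz": 0, "ax": 0, "ay": 0, "az": 0, "hand": 150},
    {"dx": 0, "dy": -0.003, "dz": 0, "ax": 0, "ay": 0, "az": 0, "hand": 150},
    {"dx": 0, "dy": -0.0045, "dz": 0, "ax": 0, "ay": 0, "az": 0, "hand": 150},
    {"dx": 0, "dy": -0.006, "dz": 0, "ax": 0, "ay": 0, "az": 0, "hand": 150},
    {"dx": 0, "dy": -0.006, "dz": 0, "ax": 0, "ay": 0, "az": 0, "hand": 150},
  ],
)

```text
time_s: 19.0
eef_pos: [570.9, 103.5, 101.4]
orientation: [-0.312, -3.11, 0.172]
ft_force: [0.3, -0.6, 0.5]
finger_gap: 49.4
gripper_force: 37.1
```

```bash
python3 st.py
```

```text
19.0 [570.92 103.45 101.37] [ 0.34 -0.64  0.51] [-0.087  0.006 -0.004] [-0.3122 -3.1098  0.1721]
disp xy of tcp -0.17064456325545052 15.200336981881577
```

send_rows(
  rows=[
    {"dx": 0, "dy": -0.0002, "dz": -0.0015, "ax": 0, "ay": 0, "az": 0, "hand": 150},
    {"dx": 0, "dy": -0.0005, "dz": -0.004, "ax": 0, "ay": 0, "az": 0, "hand": 150},
    {"dx": 0, "dy": -0.0008, "dz": -0.007, "ax": 0, "ay": 0, "az": 0, "hand": 150},
    {"dx": 0, "dy": -0.0008, "dz": -0.007, "ax": 0, "ay": 0, "az": 0, "hand": 150},
  ],
)

```text
time_s: 19.4
eef_pos: [571.5, 103.9, 109.2]
orientation: [-0.312, -3.111, 0.171]
ft_force: [0.7, -0.4, -1.4]
finger_gap: 49.6
gripper_force: 37.0
```

```bash
python3 st.py
```

```text
19.4 [571.49 103.93 109.22] [ 0.66 -0.43 -1.41] [ 0.122 -0.053  0.019] [-0.3122 -3.1113  0.1708]
disp xy of tcp 0.2961058717836522 15.781759698962162
```

send_rows(
  rows=[
    {"dx": 0, "dy": -0.001, "dz": -0.01, "ax": 0, "ay": 0, "az": 0, "hand": 150},
    {"dx": 0, "dy": -0.0033, "dz": -0.03, "ax": 0, "ay": 0, "az": 0, "hand": 150},
    {"dx": 0, "dy": -0.0055, "dz": -0.05, "ax": 0, "ay": 0, "az": 0, "hand": 150},
    {"dx": 0, "dy": -0.0077, "dz": -0.07, "ax": 0, "ay": 0, "az": 0, "hand": 150},
    {"dx": 0, "dy": -0.0087, "dz": -0.08, "ax": -2, "ay": 0, "az": 0, "hand": 150},
    {"dx": 0, "dy": -0.0087, "dz": -0.08, "ax": -4.5, "ay": 0, "az": 0, "hand": 150},
    {"dx": 0, "dy": -0.0087, "dz": -0.08, "ax": -6.3, "ay": 0, "az": 0, "hand": 150},
    {"dx": 0, "dy": -0.0087, "dz": -0.08, "ax": -6.3, "ay": 0, "az": 0, "hand": 150},
  ],
)

```text
time_s: 20.2
eef_pos: [571.2, 103.4, 190.0]
orientation: [0.315, 3.125, -0.0]
ft_force: [0.2, -0.2, -2.0]
finger_gap: 49.6
gripper_force: 37.0
```

```bash
python3 st.py; python3 - <<'E'
from h import *
s=robot.get_state();R=Ro.from_rotvec(s['orientation']).as_matrix();print(R.round(4).tolist())
print((R.T@(np.array([535.8,-314.6,140])-s['eef_pos'])).round(1),'yaw',np.degrees(np.arctan2(R[1,0],R[0,0])))
E
```

```text
20.2 [571.22 103.37 189.98] [ 0.15 -0.22 -2.02] [ 0.006 -0.044 -0.015] [ 3.1500e-01  3.1248e+00 -1.0000e-04]
disp xy of tcp 0.14768552048224137 15.173813355890786
[[-0.9799, 0.1996, 0.001], [0.1996, 0.9799, -0.0001], [-0.001, 0.0001, -1.0]]
[ -48.7 -416.6   50. ] yaw 168.48851747692143
```

send_rows(
  rows=[
    {"dx": -0.002, "dy": -0.015, "dz": 0, "ax": 0, "ay": 0, "az": 0, "hand": 150},
    {"dx": -0.005, "dy": -0.045, "dz": 0, "ax": 0, "ay": 0, "az": 0, "hand": 150},
    {"dx": -0.01, "dy": -0.085, "dz": 0, "ax": 0, "ay": 0, "az": -1, "hand": 150},
    {"dx": -0.015, "dy": -0.125, "dz": 0, "ax": 0, "ay": 0, "az": -2, "hand": 150},
    {"dx": -0.02, "dy": -0.17, "dz": 0, "ax": 0, "ay": 0, "az": -3, "hand": 150},
    {"dx": -0.025, "dy": -0.215, "dz": 0, "ax": 0, "ay": 0, "az": -4.2, "hand": 150},
    {"dx": -0.03, "dy": -0.26, "dz": 0, "ax": 0, "ay": 0, "az": -4.2, "hand": 150},
    {"dx": -0.035, "dy": -0.305, "dz": 0, "ax": 0, "ay": 0, "az": -4.2, "hand": 150},
    {"dx": -0.04, "dy": -0.345, "dz": 0, "ax": 0, "ay": 0, "az": -4.2, "hand": 150},
    {"dx": -0.045, "dy": -0.38, "dz": 0, "ax": 0, "ay": 0, "az": -4.2, "hand": 150},
    {"dx": -0.048, "dy": -0.405, "dz": 0.01, "ax": 0, "ay": 0, "az": -4.2, "hand": 150},
    {"dx": -0.0487, "dy": -0.4166, "dz": 0.025, "ax": 0, "ay": 0, "az": -4.2, "hand": 150},
  ],
)

```text
time_s: 21.4
eef_pos: [535.9, -317.2, 164.8]
orientation: [0.202, 3.133, -0.004]
ft_force: [0.3, -0.2, -1.2]
finger_gap: 49.4
gripper_force: 37.0
```

send_rows(
  rows=[
    {"dx": 0, "dy": 0, "dz": 0.015, "ax": 0, "ay": 0, "az": 0, "hand": 150},
    {"dx": 0, "dy": 0, "dz": 0.025, "ax": 0, "ay": 0, "az": 0, "hand": 150},
    {"dx": 0, "dy": 0, "dz": 0.025, "ax": 0, "ay": 0, "az": 0, "hand": 150},
  ],
)

```text
time_s: 21.7
eef_pos: [534.7, -311.7, 135.7]
orientation: [-0.196, -3.131, -0.005]
ft_force: [-0.3, 1.1, -1.8]
finger_gap: 49.1
gripper_force: 37.0
```

```bash
python3 - <<'E'
from h import *
s=robot.get_state();R=Ro.from_rotvec(s['orientation']).as_matrix()
print(s['eef_pos'],s['ft_force'],(R.T@(np.array([535.8,-314.6,85])-s['eef_pos'])).round(1),'yaw',np.degrees(np.arctan2(R[1,0],R[0,0])))
c=cam('wrist');P=cloud(c)
# tray in wrist view, rim heights
m=(P[...,2]>27)&(P[...,2]<37)&(P[...,0]>440)&(P[...,0]<620)&(P[...,1]>-470)&(P[...,1]<-220);print(m.sum(),cv2.minAreaRect(P[m][:,:2].astype(np.float32)))
yt=np.radians(-7.3);ex=np.array([np.cos(yt),np.sin(yt)]);ey=np.array([-ex[1],ex[0]]);T=np.array([532.1,-343.9])
d=P[...,:2]-T;X=d@ex;Y=d@ey
m=(abs(X)<62)&(abs(Y)<95)&(P[...,2]>1)&(P[...,2]<25)
for y0 in(-80,-60,80):
    for x in range(-60,62,6):
        k=m&(abs(X-x)<3)&(abs(Y-y0)<10)
        if k.sum()>4: print(y0,x,k.sum(),np.median(P[k][:,2]).round(1))
# roll: white/rim extents
m=(P[...,2]>70)&(P[...,2]<112)&(abs(X)<60)&(abs(Y-29.5)<45);q=np.c_[X[m],Y[m],P[m][:,2]];print('roll',len(q),np.percentile(q,[1,50,99],axis=0).round(1))
save(c,'w5',f=1.25)
E
```

```text
[ 534.73757804 -311.65997575  135.70172832] [-0.3409704   1.06493324 -1.77897303] [-1.7 -2.9 50.7] yaw 172.82045956166814
4450 ((535.4467163085938, -344.1163330078125), (212.95924377441406, 141.8790283203125), 82.53892517089844)
-80 -60 108 6.2
-80 -54 139 6.2
-80 -48 142 6.2
-80 -42 148 6.3
-80 -36 152 13.4
-80 -30 150 14.4
-80 -24 106 7.1
-80 -18 129 6.2
-80 -12 135 6.4
-80 -6 132 6.5
-80 0 123 6.4
-80 6 121 6.2
-80 12 119 6.1
-80 18 120 6.2
-80 24 115 6.0
-80 30 40 6.5
-80 54 14 6.2
-80 60 86 6.2
-60 -60 108 6.3
-60 -54 129 6.3
-60 -48 149 6.2
-60 -42 145 6.2
-60 -36 157 13.4
-60 -30 154 14.3
-60 -24 105 7.3
-60 -18 125 6.2
-60 -12 134 6.5
-60 -6 132 6.3
-60 0 128 6.2
-60 6 121 6.1
-60 12 125 6.2
-60 18 118 6.1
-60 24 121 6.3
-60 30 11 5.6
-60 54 17 6.0
-60 60 89 6.3
80 -60 90 6.4
80 -54 152 6.2
80 -48 153 6.3
80 -42 137 6.4
80 -36 129 12.5
80 -30 106 14.5
80 -24 61 13.7
80 -18 62 6.5
80 -12 55 6.3
80 -6 44 6.4
80 0 37 5.9
80 6 31 6.1
80 12 24 6.4
80 18 25 6.4
80 24 14 6.1
roll 223 [[-50.  -14.1  82.7]
 [-41.7  19.5 106.4]
 [ -8.   54.5 111.9]]
```

View pics/w5.png

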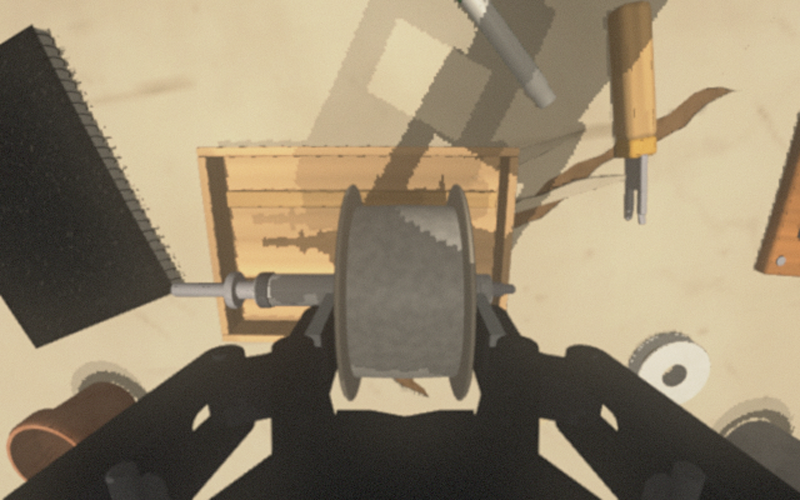

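The picture shows the roll level and gripped over the tray, stub at (500,290), pin tip at (172,289). The tray's near wall is at y≈152, its left and right walls at x≈205 and 515. The fork lies on the table at (635,110). Now I'll fit the roll's axis in this view relative to the battens.

```bash
python3 - <<'E'
from h import *
from scipy.optimize import least_squares
s=robot.get_state();print(s['eef_pos'],s['orientation'])
c=cam('wrist');P=cloud(c)
yt=np.radians(-7.4);ex=np.array([np.cos(yt),np.sin(yt)]);ey=np.array([-ex[1],ex[0]])
T=np.array([535.4,-344.1]);d=P[...,:2]-T;X=d@ex;Y=d@ey;Z=P[...,2]
print('TCP in tray',(s['eef_pos'][:2]-T)@ex,(s['eef_pos'][:2]-T)@ey)
m=(abs(Y-32)<17)&(abs(X)<55)&(Z>95)&(Z<170)
v,u=np.nonzero(m);print(len(v),u.min(),u.max(),v.min(),v.max())
m[:, :295]=0;m[:,360:]=0;m[310:]=0
x,z=X[m],Z[m]
f=least_squares(lambda p:np.hypot(x-p[0],z-p[1])-p[2],[0,112,42],loss='soft_l1');print('ribbon circle',f.x,np.abs(f.fun).mean())
# rims
m=(Z>95)&(Z<175)&(abs(X)<58)&(abs(Y-32)<40)
for lo in range(-10,75,4):
    k=m&(abs(Y-lo)<2)
    if k.sum()>10: print(lo,k.sum(),np.percentile(Z[k],[50,99]).round(1), X[k].min().round(1))
def rim(Yc):
    k=m&(abs(Y-Yc)<2.5)
    # batten edge
m=(abs(Y+70)<18)&(Z>0)&(Z<25)
for x0 in np.arange(-45,-20,1.):
    k=m&(abs(X-x0)<.6)
    if k.sum()>4: print(x0,np.median(Z[k]).round(1),end='; ')
m=(abs(abs(X)-66)<15)&(Z>27)&(Z<37)&(Y<-20);print('rim x',np.percentile(X[m],[1,99]))
m=(Z>27)&(Z<37)&(abs(X)<60)&(abs(Y)<115);print('rim y',np.percentile(Y[m],[1,99]))
E
```

```text
[ 535.50598644 -312.14473585  137.26396878] [-1.96229968e-01 -3.13265546e+00 -2.91908383e-03]
TCP in tray -4.010593609291679 31.702764527197576
9684 289 362 163 302
ribbon circle [ -3.54939257 114.18759767  40.60544508] 0.4102413161455407
-6 277 [150.8 170.6] -11.6
-2 162 [154.4 171.5] -14.3
2 260 [162.6 174.9] -14.8
6 1061 [162.2 174.7] -53.2
10 1972 [150.5 164. ] -51.7
14 1136 [150.5 155.2] -44.0
18 1111 [150.2 155.4] -44.0
22 1150 [150.7 155.6] -44.3
26 1184 [150.8 155.6] -44.4
30 1113 [150.6 155.8] -44.5
34 1167 [150.6 155.6] -44.4
38 1114 [150.4 155.6] -44.3
42 1145 [150.4 155.4] -44.3
46 1117 [150.3 155.4] -44.2
50 1128 [150.3 155.2] -43.9
54 2356 [153.6 174. ] -53.3
58 286 [165.9 174.9] -34.6
62 164 [162.  174.7] -14.9
66 270 [153.1 170.7] -11.9
70 204 [121.5 170. ] -11.6
-45.0 6.0; -44.0 6.2; -43.0 6.1; -42.0 6.1; -41.0 6.2; -40.0 11.3; -39.0 14.1; -38.0 14.6; -37.0 14.4; -36.0 14.4; -35.0 14.3; -34.0 14.4; -33.0 14.3; -32.0 14.3; -31.0 14.4; -30.0 14.5; -29.0 14.3; -28.0 14.2; -26.0 6.2; -25.0 6.2; -24.0 6.5; -23.0 6.3; -22.0 6.6; -21.0 6.7; rim x [-70.92019031  70.07890975]
rim y [-105.69430176  105.99922098]
```

send_rows(
  rows=[
    {"dx": -0.0033, "dy": -0.002, "dz": 0.003, "ax": 0, "ay": 0, "az": 0, "hand": 150},
    {"dx": -0.0033, "dy": -0.002, "dz": 0.012, "ax": 0, "ay": 0, "az": 0, "hand": 150},
    {"dx": -0.0033, "dy": -0.002, "dz": 0.025, "ax": 0, "ay": 0, "az": 0, "hand": 150},
    {"dx": -0.0033, "dy": -0.002, "dz": 0.037, "ax": 0, "ay": 0, "az": 0, "hand": 150},
    {"dx": -0.0033, "dy": -0.002, "dz": 0.046, "ax": 0, "ay": 0, "az": 0, "hand": 150},
    {"dx": -0.0033, "dy": -0.002, "dz": 0.052, "ax": 0, "ay": 0, "az": 0, "hand": 150},
    {"dx": -0.0033, "dy": -0.002, "dz": 0.055, "ax": 0, "ay": 0, "az": 0, "hand": 150},
    {"dx": -0.0033, "dy": -0.002, "dz": 0.056, "ax": 0, "ay": 0, "az": 0, "hand": 150},
    {"dx": -0.0033, "dy": -0.002, "dz": 0.056, "ax": 0, "ay": 0, "az": 0, "hand": 150},
  ],
)

```text
time_s: 22.7
eef_pos: [539.3, -316.6, 83.3]
orientation: [0.199, 3.135, -0.0]
ft_force: [0.3, -0.1, -1.7]
finger_gap: 49.3
gripper_force: 37.0
```

```bash
cat > fit.py <<'E'
from h import *
from scipy.optimize import least_squares
s=robot.get_state();print(s['time_s'],s['eef_pos'],s['ft_force'],s['wrist_torque'])
c=cam('wrist');P=cloud(c)
yt=np.radians(-7.4);ex=np.array([np.cos(yt),np.sin(yt)]);ey=np.array([-ex[1],ex[0]])
T=np.array([535.4,-344.1]);d=P[...,:2]-T;X=d@ex;Y=d@ey;Z=P[...,2]
print('TCP in tray',(s['eef_pos'][:2]-T)@ex,(s['eef_pos'][:2]-T)@ey)
m=(abs(Y-29.5)<17)&(abs(X)<48)&(Z>70)&(Z<115)
v,u=np.nonzero(m);print(len(v),u.min(),u.max(),v.min(),v.max())
x,z=X[m],Z[m]
f=least_squares(lambda p:np.hypot(x-p[0],z-p[1])-40.6,[0,57],loss='soft_l1');print('ribbon circle',f.x,np.abs(f.fun).mean())
k=(abs(X)<48)&(Z>88)&(Z<104)&(abs(Y-29.5)<24);A=np.c_[Y[k],np.ones(k.sum())]
m=(abs(abs(X)-66)<15)&(Z>27)&(Z<37)&(abs(Y)<100);print('rim x',np.percentile(X[m],[1,99]))
E
python3 fit.py
```

```text
22.7 [ 539.30890389 -316.55602915   83.30931432] [ 0.28556261 -0.1000904  -1.65536104] [ 0.05183759 -0.00199043  0.02220767]
TCP in tray 0.32880510535019775 27.818011194762043
9322 292 365 168 302
ribbon circle [ 0.85975565 60.20239754] 0.4288656064238381
rim x [-70.9677735   69.68365431]
```

send_rows(
  rows=[
    {"dx": 0.0007, "dy": 0.001, "dz": 0.001, "ax": 0, "ay": 0, "az": 0, "hand": 150},
    {"dx": 0.0007, "dy": 0.001, "dz": 0.002, "ax": 0, "ay": 0, "az": 0, "hand": 150},
    {"dx": 0.0007, "dy": 0.001, "dz": 0.003, "ax": 0, "ay": 0, "az": 0, "hand": 150},
    {"dx": 0.0007, "dy": 0.001, "dz": 0.0035, "ax": 0, "ay": 0, "az": 0, "hand": 150},
    {"dx": 0.0007, "dy": 0.001, "dz": 0.0035, "ax": 0, "ay": 0, "az": 0, "hand": 150},
  ],
)

```text
time_s: 23.25
eef_pos: [538.5, -315.3, 79.4]
orientation: [-0.199, -3.135, -0.0]
ft_force: [0.4, -0.0, -0.8]
finger_gap: 49.4
gripper_force: 37.0
```

```bash
python3 fit.py
```

```text
23.25 [ 538.4612164  -315.25040965   79.41344466] [ 0.39283038 -0.02427032 -0.81053145] [-0.00350113  0.01220216 -0.00977302]
TCP in tray -0.679980172481163 29.003577988549342
9127 290 362 171 302
ribbon circle [-0.17471491 56.31900451] 0.4293572635059098
rim x [-70.80061082  70.80462118]
```

send_rows(
  rows=[
    {"dx": 0, "dy": 0, "dz": 0.0004, "ax": 0, "ay": 0, "az": 0, "hand": 150},
    {"dx": 0, "dy": 0, "dz": 0.0004, "ax": 0, "ay": 0, "az": 0, "hand": 150},
  ],
)

```text
time_s: 23.5
eef_pos: [538.5, -315.3, 79.1]
orientation: [-0.199, -3.135, 0.0]
ft_force: [-0.0, 0.7, -0.9]
finger_gap: 49.6
gripper_force: 37.0
```

send_rows(
  rows=[
    {"dx": 0, "dy": 0, "dz": 0, "ax": 0, "ay": 0, "az": 0, "hand": 104},
    {"dx": 0, "dy": 0, "dz": 0, "ax": 0, "ay": 0, "az": 0, "hand": 95},
    {"dx": 0, "dy": 0, "dz": 0, "ax": 0, "ay": 0, "az": 0, "hand": 80},
    {"dx": 0, "dy": 0, "dz": 0, "ax": 0, "ay": 0, "az": 0, "hand": 70},
    {"dx": 0, "dy": 0, "dz": -0.004, "ax": 0, "ay": 0, "az": 0, "hand": 65},
    {"dx": 0, "dy": 0, "dz": -0.015, "ax": 0, "ay": 0, "az": 0, "hand": 65},
    {"dx": 0, "dy": 0, "dz": -0.04, "ax": 0, "ay": 0, "az": 0, "hand": 65},
    {"dx": 0, "dy": 0, "dz": -0.08, "ax": 0, "ay": 0, "az": 0, "hand": 65},
    {"dx": 0, "dy": 0, "dz": -0.12, "ax": 0, "ay": 0, "az": 0, "hand": 65},
    {"dx": 0, "dy": 0, "dz": -0.15, "ax": 0, "ay": 0, "az": 0, "hand": 65},
    {"dx": 0, "dy": 0, "dz": -0.15, "ax": 0, "ay": 0, "az": 0, "hand": 65},
    {"dx": 0, "dy": 0, "dz": -0.15, "ax": 0, "ay": 0, "az": 0, "hand": 65},
  ],
)

```text
time_s: 24.7
eef_pos: [539.0, -315.6, 231.1]
orientation: [0.199, 3.133, -0.003]
ft_force: [0.1, 0.6, -0.3]
finger_gap: 63.3
gripper_force: 0.0
```

```bash
python3 fit.py; python3 - <<'E'
from h import *
import pickle
c=cam('wrist');P=cloud(c);yt=np.radians(-7.4);ex=np.array([np.cos(yt),np.sin(yt)]);ey=np.array([-ex[1],ex[0]])
d=P[...,:2]-[535.4,-344.1];X=d@ex;Y=d@ey;Z=P[...,2]
# spindle tube/pin height along y, flange extents
for y in(-80,-70,-60,-30,-20,70,78):
    k=(abs(X)<9)&(abs(Y-y)<3)&(Z>35);print(y,k.sum(),np.percentile(Z[k],95).round(1) if k.any() else '')
k=(Z>97)&(Z<112)&(abs(X)<25);print('flange y',np.percentile(Y[k],[2,98]))
a=cam('top');a0,_=pickle.load(open('first.pkl','rb'))
D=cv2.absdiff(cv2.GaussianBlur(a['pixels'],(0,0),1),cv2.GaussianBlur(a0['pixels'],(0,0),1)).max(2)>35
n,l,st,ce=cv2.connectedComponentsWithStats(D.astype(np.uint8))
for s,q in zip(st[1:],ce[1:]):
    if s[4]>8: print(s,q.round())
E
```

```text
24.7 [ 539.01342213 -315.64336232  231.11225001] [ 0.13666016  0.5607782  -0.3423868 ] [-0.02616249  0.04941579  0.01298379]
TCP in tray -0.08176310389100108 28.685019819456382
2402 308 343 145 215
ribbon circle [ 1.06926052 55.53386672] 0.5056382573274869
rim x [-71.14384847  70.14600058]
-80 33 60.7
-70 32 60.6
-60 31 60.5
-30 747 301.7
-20 1267 320.9
70 466 288.6
78 1411 321.1
flange y [ 3.81971865 53.25707348]
[  321   133   246   208 20301] [449. 250.]
[522 162  22  21 314] [534. 171.]
[513 166  11  17  83] [518. 174.]
[522 173   7   8  32] [525. 176.]
[ 259  187   53   42 1139] [279. 209.]
[392 211   7  12  41] [396. 217.]
[500 211  47  54 671] [527. 241.]
[492 213  35  30 525] [508. 227.]
[361 220   4  14  30] [362. 225.]
[362 255   3   5  12] [363. 257.]
[  68  300   78   34 1350] [100. 320.]
[   0  339   53   42 1050] [ 21. 362.]
[347 364  34  36 906] [367. 384.]
[ 254  366   91   34 2021] [294. 381.]
[327 388   5   2   9] [329. 388.]
```

```bash
python3 -c "
from station import robot
print(robot.close_job())"
```

```text
the job is handed in; nothing more can be done
None
```

I handed the job in at about 25 s: the pin was freed and left on the right cheek, the fork is back on the table, and the roll stands level between the tray's battens. The last depth check put the spool centre about 56 mm up.

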